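Hang the sieve basket in its bayonet collar

TASK

Tilt the clear bin that holds the sieve basket well forward, take the basket out and hang it in the bayonet collar above the beaker: lower its three lugs straight down the slot mouths until they rest on the ledges, and let go of it. Then turn it by its cross-bar, clockwise seen from above, until all three lugs drop into the locking notches, and leave it hanging there. Leave the other bin with its screw can and the bottles and vial on the bench where they are.

Things in the scene. Friction and masses are not known exactly. Their poses are not given: they have to be found in the camera images.
- basket_bar (a point): Sieve basket, loose, 90 g, 76 mm tall: round steel mesh cup 44 mm wide, 36 mm tall (41 mm wide in the lowest 4 mm); two thin uprights 18.5 mm either side of the axis carry a black cross-bar 92 long, 10 wide, 12 high. Point: centre of the bar, on the axis, 70 mm above the foot; x along the bar, z up the axis. It starts upright in one of the two bins, bar roughly across the bin.
- basket_foot (a point): Centre of the basket's underside, same axes. Three equal lugs stick out of the cup to 33 mm from the axis at 90, 210 and 330 degrees (from x, counter-clockwise from above); each 8 mm wide, 6 mm high, its underside 26 mm above the foot. In the tilted bin its axis is tilted about as much as the bin.
- basket_lug (a point): Centre of the lug on the basket's +y side (at 90 degrees): 27 mm from its axis, 29 mm above its foot.
- collar_top (a point): Bayonet collar: upright aluminium sleeve on a fixed stand over a beaker. Point: on its axis at the rim, 130 mm above the bench. Bore 48, outside 58, height 28 mm. Three J-slots pass through the wall; their mouths open at the rim at 90, 210 and 330 degrees from this x (counter-clockwise from above), 29 degrees wide: the basket goes in with its x along this x or 120 degrees off either way.
- mouth_0 (a point): Where a lug's centre rests once lowered down the mouth at 90 degrees: 27 mm from the axis, on a ledge 14 mm below the rim; the basket's foot is then 40 mm below the rim. From there the slot runs clockwise (from above) under a hook 5.5 mm thick, in a channel 8.5 mm high, to a notch 6 mm deeper, centred 45 degrees on; the notch is 28 degrees wide and ends at a solid stop.
- notch_0 (a point): Where a lug's centre lies once dropped into the first locking notch: 45 degrees from the collar's x, 27 mm from its axis, 17 mm below the rim. The basket's foot is then 46 mm below the rim, the middle of its bar 24 mm above the rim.
- notch_1 (a point): The same for the second notch, at 165 degrees.
- notch_2 (a point): The same for the third notch, at 285 degrees.
- stand: Fixed bench stand that carries the collar and the beaker. Origin on the bench, under the collar's axis; same axes as the collar. Base plate 120 x 100 x 8 mm, centred 12 mm out along x; a 12 mm column stands 55 mm out along x and ends level with the rim.
- bin_cabinet: Fixed grey cabinet, 112 deep, 268 wide, 138 mm high, open in front, with two clear tilt-out bins side by side. Origin: centre of its underside; its front looks along its -x, towards the robot, 55 mm from the origin; the roof begins 35 mm behind the front. Bins 118 wide, 92 deep, 46 mm high, walls 3 mm, floor 17 mm above the bench, centred at y = +65.5 (left) and -65.5 mm (right).
- bin_left (a joint): Tilt of the left bin, rad, about a line along the cabinet's y at its x = -50 mm, 14 mm above the bench: 0 closed, grows as the bin's top comes towards the robot, stop at 0.58. About 3 N at its pull bar, level towards the robot, tilts it. Light hinge friction keeps it there once it is well forward. What stands in it leans with it and may slide to its front wall.
- bin_right (a joint): The same for the right bin.
- bin_left_handle (a point): Middle of the left bin's grey pull bar, 9 x 9 mm and 84 mm long along the cabinet's y, held by a bracket at each end; between it and the bin's front is a gap of 29 mm, open above and below. Closed, it lies 39 mm in front of the pivot line and 41 mm above it; it moves with the bin. x points into the bin, z up along its front wall.
- bin_right_handle (a point): The same for the right bin.
- objective_can: Bystander: round screw can, 37 mm wide, 52 mm tall, standing in the other bin. Origin at the centre of its underside.
- dropper_0: Bystander: dropper bottle, 33 mm wide, 106 mm tall, standing on the bench alone. Origin at the centre of its underside.
- vial_1: Bystander: sample vial, 24 mm wide, 50 mm tall, standing on the bench alone. Origin at the centre of its underside.
- wash_bottle: Bystander: wash bottle, body 62 mm wide, 176 mm tall with its spout, standing on the bench. Origin on its underside, 14 mm from the body's axis.

How it is judged:
By the outcome, as a careful person would: the job done as asked, in the order asked, and still so for the second after the job is handed in, with the robot touching nothing.
It also fails if it takes over 64 s, if anything falls off the work surface, if the arm or the gripper's body presses on something with over 40 N, if the wrist force passes 120 N, or if a joint passes its speed limit or range.

ROBOT

A 6-joint arm with a two-finger parallel gripper is mounted at the origin on a cart in front of the work surface, level with it; the furniture and walls round the work are solid. World frame = base frame: x ahead of the robot, y to its left, z up, the work surface at z = 0. Lengths are in m, angles in rad, forces in N, time in s.
With the tool pointing down it reaches from about 0.25 to 0.725 m from the base axis. Payload 4 kg.
Tool frame: the origin (TCP) lies at the very end of the fingers, on their centre line; the grasp point (between the pads) lies 19 mm behind it; y points along the fingers, z is the direction in which the jaws open and shut, and the axes are right-handed (so a half turn about y gives the same grasp; the last joint's range is limited). The gripper opens to 85 mm and grips with 20 to 120 N. Pads are 22 mm wide; open, the fingers measure 114 mm over their backs; the gripper's body (76 mm by 85 mm) begins 54 mm behind the grasp point. The pads swing forward as they close: fully open they stand 13 mm farther back than shut.
Start: joints at [-1.329, 0.241, 0.005, 1.335, 0, 1.571], TCP at [0.12, -0.485, 0.231] pointing down, gripper open.
Joint ranges: [-2.72, 2.72], [-1.05, 1.87], [-1.09, 1.28], [-1.99, 2.15], [-1.42, 1.44], [-3.14, 3.14]. Speed limits (rad/s): [2.79, 2.79, 3.14, 3.14, 3.14, 3.14].

INTERFACE

Orientations are given as a unit quaternion [x, y, z, w].
In Python, from workcell import bot gives the robot as it stands. The module is installed in compiled form; this text tells all that it offers.
- The arm moves only by the tool move_arm, never from a script. Its argument "increments" is a list of rows, each an object with "grip": the closure, from 0 (fully open) to 1 (shut); "linear": the shift along the tool's x, y, z scaled (see below), a list of three; "twist": the turn about the tool's y scaled (see below). A call has exactly 5 rows; each row shifts and turns the pose as measured when the row begins, along the tool's axes as they then stand; what a row does not reach is not made up. The controller multiplies each number of a shift by 0.2 m and each number of a turn by 2 rad. A row lasts 1/10 s, in which the tool goes at most 50 mm and 8.59 degrees, less where a joint would pass 70% of its speed; a pose out of reach is approached as far as the arm can. A call with a number of a shift or a turn outside -1 to 1 is refused whole. A call with a gripper value outside its range is refused whole. The fingers move at their own pace and stop on an object; the grip force is fixed at half the most. Time passes only in rows, so rows that do not move let the fingers close, or fill a call up. It gives the time, the measured TCP pose, the force and the opening at its end, in the units of the state.
- bot.get_obs(): the state, without advancing time (a new reading comes with each control period).
- bot.camera(name): name is "side" or "top"; returns (picture, depth): 420x560x3 uint8, blue, green, red; 420x560 float32, m along the optical axis (not along the pixel's ray), 0 where there is no reading.
- bot.camera_params(name): a dict with "camera_matrix" (3x3 intrinsics, pixels), "rvec" (rotation vector, rad) and "tvec" (3), from world to camera coordinates, as OpenCV has them. Camera axes: x right, y down, z forward; pixel columns grow to the right and rows downward; lengths in m; the calibration is good to about 2 mm. A picture is of the moment at which its call begins. camera_params takes no time and is no camera call.
- bot.job_done(): hands the job in, once; it reports no verdict.
The state is a dict: "clock": time; "joint_pos": joint angles; "joint_vel": joint speeds; "tau": joint torques, N m; "eef_pos": TCP position; "tool_rot": TCP orientation; "ft_force": force on the tool from outside, world axes, zero at the start; "ft_torque": the same for the moment, N m; "grip_width": finger opening in m.
Only numpy, scipy, OpenCV 4.12 (cv2) and the standard library are available. Lean on these libraries where they do the work, as an engineer would, in place of code of your own. Each camera call takes 0.05 s, during which the arm holds its last target. There are 200 camera calls.

## Working session

There is one attempt and no reset: what is moved stays moved. The work goes in short steps, Python scripts to look and compute and a tool call to move; the robot and the scene stay as the last step left them, time stands still between calls to the robot, and variables do not carry over. Pictures are saved under pics/ and viewed, about 8 in all and at most 12, crops included, and the job is handed in when it is done.

Besides the shell and the picture viewer there is one more tool, called as name(argument=value, ...) on one line, values as JSON. move_arm: Moves the arm, as the interface text tells. Its arguments: {"type":"object","properties":{"increments":{"type":"array"}},"required":["increments"]}

```bash
mkdir -p pics; cat > h.py <<'E'
import numpy as np, cv2
from workcell import bot
from scipy.spatial.transform import Rotation as R
def P(n):
    p=bot.camera_params(n); K=np.array(p["camera_matrix"]);Rm=cv2.Rodrigues(np.array(p["rvec"],float))[0];t=np.array(p["tvec"],float).ravel()
    return K,Rm,t
def shot(n,f=None):
    im,d=bot.camera(n)
    if f: cv2.imwrite("pics/"+f,im)
    np.savez("last_%s.npz"%n,im=im,d=d); return im,d
def plane(n,u,v,z):
    K,Rm,t=P(n); c=-Rm.T@t; r=Rm.T@np.linalg.inv(K)@np.array([u,v,1.]); return c+r*(z-c[2])/r[2]
def cloud(n,d):
    K,Rm,t=P(n); v,u=np.mgrid[:d.shape[0],:d.shape[1]]
    c=np.stack([(u-K[0,2])/K[0,0]*d,(v-K[1,2])/K[1,1]*d,d],-1)
    return (c-t)@Rm
def proj(n,X):
    K,Rm,t=P(n); q=(Rm@np.asarray(X).T).T+t; q=q@K.T; return q[...,:2]/q[...,2:]
E
python3 - <<'E'
from h import *
for n in("side","top"):
    shot(n,n+"0.png"); K,Rm,t=P(n); print(n,K[0,0],-Rm.T@t,Rm[2])
o=bot.get_obs();print(o["eef_pos"],o["tool_rot"],R.from_quat(o["tool_rot"]).as_matrix(),o["grip_width"],o["clock"])
E
```

```text
side 450.76877258748857 [ 0.34340407 -0.92126156  0.55011467] [ 0.17277563  0.91334707 -0.36870816]
top 429.59996373742575 [0.33776587 0.15850966 1.42298785] [ 1.54159906e-01 -1.74664037e-04 -9.88045896e-01]
[ 0.11959101 -0.48489978  0.23049717] [-0.08536154  0.70261819 -0.70127126  0.08520387] [[-9.70907416e-01 -4.51089443e-04  2.39454769e-01]
 [-2.39455194e-01  1.86405334e-03 -9.70905626e-01]
 [-8.39118381e-06 -9.99998161e-01 -1.91783892e-03]] 0.08517339846299044 0.1
```

View pics/side0.png

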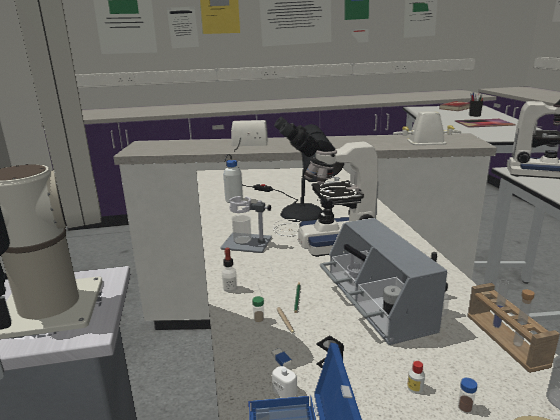

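View pics/top0.png

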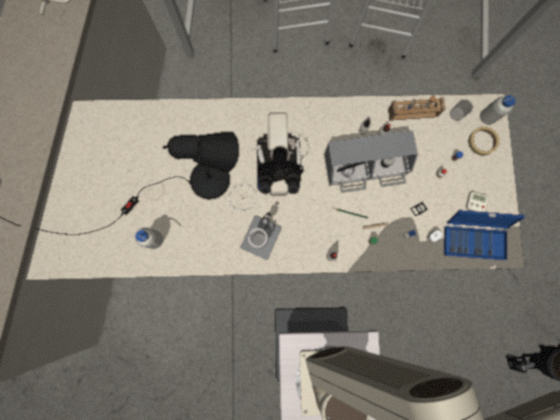

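The side view shows the cabinet at (385,280), with a dark bar in the left bin near (355,255) and the can at (390,298) in the right bin. The collar stand is at (245,225). I'll zoom in on both views.

```bash
python3 - <<'E'
from h import *
s=np.load("last_side.npz");t=np.load("last_top.npz")
a=cv2.resize(s["im"][185:345,205:445],None,fx=3.3,fy=3.3,interpolation=cv2.INTER_CUBIC)
b=cv2.resize(t["im"][120:270,235:425],None,fx=4,fy=4,interpolation=cv2.INTER_CUBIC)
cv2.imwrite("pics/c1.png",a);cv2.imwrite("pics/c2.png",b)
# cabinet roof from top depth
X=cloud("top",t["d"]); m=(abs(X[...,2]-0.138)<0.006)&(X[...,1]<0.1)&(X[...,1]>-0.4)
mm=m.astype(np.uint8); n,l,st,c=cv2.connectedComponentsWithStats(mm)
for i in range(1,n):
    if st[i,4]>100:
        p=X[l==i]; print(st[i],p.mean(0),cv2.minAreaRect(p[:,:2].astype(np.float32)))
E
```

```text
[ 329  130   89   39 2059] [ 0.71673122 -0.14422299  0.13843276] ((0.7148020267486572, -0.14615106582641602), (0.08460628241300583, 0.26960256695747375), 7.528969764709473)
```

View pics/c1.png

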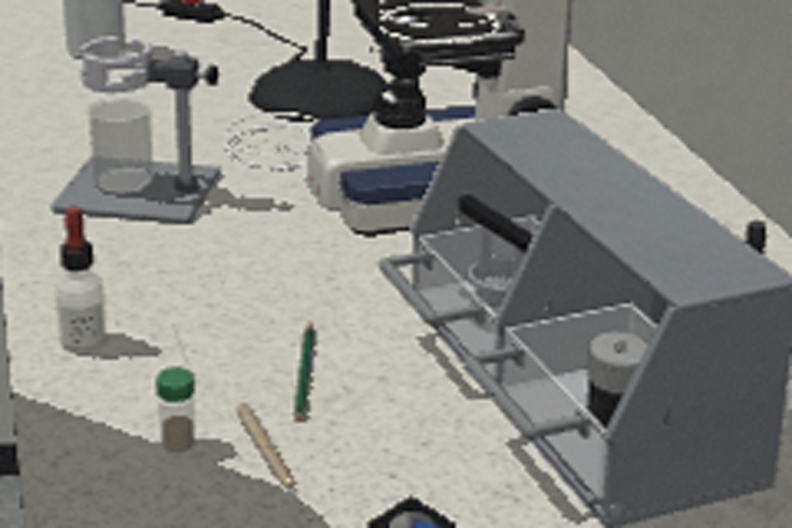

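View pics/c2.png

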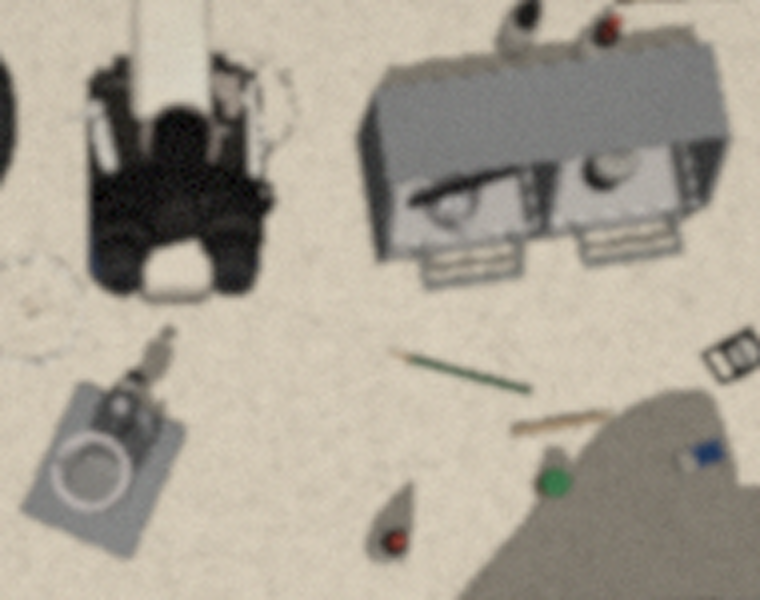

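The crops show the basket, with its black bar, in the left bin; its bar runs from (410,203) to (520,172) in the top crop. The can is in the right bin. The collar ring is at about (90,472) in the top crop, and its column is to the upper right at about (120,405).

```bash
python3 - <<'E'
from h import *
t=np.load("last_top.npz");s=np.load("last_side.npz")
f=lambda x,y,z:plane("top",235+x/4,120+y/4,z).round(4)
print("handle",f(425,285,.055),f(522,275,.055)," right",f(583,262,.055),f(680,248,.055))
print("bar",f(410,203,.087),f(520,172,.087))
print("collar",f(90,472,.13),"plate corners",[f(*p,.008) for p in((82,380),(187,430),(130,558),(22,508))])
print("column",f(122,404,.13))
X=cloud("top",t["d"]);z=X[...,2]
# collar rim points
m=(abs(z-.13)<.006)&(X[...,0]>.3)&(X[...,0]<.55)&(X[...,1]>0)&(X[...,1]<.35)
p=X[m];print(len(p),p.mean(0),p.min(0),p.max(0))
# microscope bounds
m=(z>.05)&(X[...,0]>.45)&(X[...,0]<.9)&(X[...,1]>0.03)&(X[...,1]<.25);print("scope",X[m].min(0),X[m].max(0))
Xs=cloud("side",s["d"])
m=(abs(Xs[...,2]-.13)<.004)&(Xs[...,0]>.3)&(Xs[...,0]<.55)&(Xs[...,1]>0)&(Xs[...,1]<.35);p=Xs[m];print(len(p),p.mean(0),p.min(0),p.max(0))
E
```

```text
handle [ 0.5972 -0.0541  0.055 ] [ 0.6036 -0.133   0.055 ]  right [ 0.6131 -0.1831  0.055 ] [ 0.6229 -0.2624  0.055 ]
bar [ 0.6579 -0.0403  0.087 ] [ 0.6811 -0.1292  0.087 ]
collar [0.4457 0.2163 0.13  ] plate corners [array([0.5325, 0.2272, 0.008 ]), array([0.4888, 0.141 , 0.008 ]), array([0.3847, 0.1902, 0.008 ]), array([0.4276, 0.2781, 0.008 ])]
column [0.4967 0.1912 0.13  ]
105 [0.46414949 0.20688637 0.12938584] [0.42170506 0.18055375 0.12414424] [0.50971853 0.24202304 0.1352178 ]
scope [0.45082161 0.06935074 0.0500193 ] [0.79184419 0.24306151 0.35551813]
111 [0.45415265 0.21176374 0.12996107] [0.4213443  0.18545499 0.12640693] [0.50328428 0.24446226 0.13334675]
```

move_arm(increments=[{"grip": 1,"linear": [-0.22,0,-0.105],"twist": 0},{"grip": 1,"linear": [-0.22,0,-0.105],"twist": 0},{"grip": 1,"linear": [-0.22,0,-0.105],"twist": 0},{"grip": 1,"linear": [-0.22,0,-0.105],"twist": 0},{"grip": 1,"linear": [-0.22,0,-0.105],"twist": 0}])

```text
clock: 0.6
eef_pos: [0.309, -0.33, 0.2277]
tool_rot: [-0.081, 0.704, -0.701, 0.079]
ft_force: [1.4, -1.7, 0.4]
grip_width: 0.0117
```

move_arm(increments=[{"grip": 1,"linear": [-0.22,0,-0.105],"twist": 0},{"grip": 1,"linear": [-0.22,0,-0.105],"twist": 0},{"grip": 1,"linear": [-0.22,0,-0.105],"twist": 0.056},{"grip": 1,"linear": [-0.22,0,-0.105],"twist": 0},{"grip": 1,"linear": [0,0,0],"twist": 0}])

```text
clock: 1.1
eef_pos: [0.4712, -0.2042, 0.2256]
tool_rot: [-0.043, 0.708, -0.704, 0.04]
ft_force: [-0.3, -0.3, -1.0]
grip_width: -0.0003
```

```bash
cat >> h.py <<'E'
def go(*pts,jaw=None):
    "print tool-axis shifts (units) from here via pts; jaw = wanted world angle (deg) of jaw axis, mod 180"
    o=bot.get_obs(); M=R.from_quat(o["tool_rot"]).as_matrix(); p=np.array(o["eef_pos"])
    a=np.degrees(np.arctan2(M[1,2],M[0,2])); print("at",p.round(4),"jaw %.1f"%a,"w",round(o["grip_width"],4),"F",np.round(o["ft_force"],1),"t",round(o["clock"],2),"j6 %.2f"%o["joint_pos"][5])
    for q in pts:
        print((M.T@(np.array(q)-p)/.2).round(3)); p=np.array(q)
    if jaw is not None:
        d=(jaw-a+90)%180-90; print("twist total",round(-np.radians(d)/2,3),"deg",d)
E
python3 -c "
from h import *
go((.597,-.095,.20),(.597,-.095,.075),(.597,-.095,.060),(.581,-.097,.033),jaw=97.5)"
```

```text
at [ 0.4712 -0.2042  0.2256] jaw -83.3 w -0.0003 F [-0.3 -0.3 -1. ] t 1.1 j6 2.61
[-0.689  0.128 -0.468]
[-0.002  0.625  0.004]
[-0.     0.075  0.   ]
[0.08  0.135 0.001]
twist total -0.007 deg 0.8248852856638678
```

move_arm(increments=[{"grip": 1,"linear": [-0.2,0.04,-0.14],"twist": 0},{"grip": 1,"linear": [-0.2,0.04,-0.14],"twist": 0},{"grip": 1,"linear": [-0.2,0.04,-0.14],"twist": 0},{"grip": 1,"linear": [-0.12,0.04,-0.09],"twist": 0},{"grip": 1,"linear": [0,0,0],"twist": 0}])

```text
clock: 1.6
eef_pos: [0.6007, -0.0867, 0.1902]
tool_rot: [-0.044, 0.708, -0.704, 0.037]
ft_force: [-0.8, -0.1, 0.0]
grip_width: 0.0004
```

```bash
python3 -c "
from h import *
go((.597,-.095,.075),(.597,-.095,.060),(.581,-.097,.033),jaw=97.5)"
```

```text
at [ 0.6007 -0.0867  0.1902] jaw -83.4 w 0.0004 F [-0.8 -0.1  0. ] t 1.6 j6 2.88
[0.018 0.576 0.042]
[-0.001  0.075  0.   ]
[0.079 0.136 0.001]
twist total -0.008 deg 0.9159248512733598
```

move_arm(increments=[{"grip": 1,"linear": [0.005,0.15,0.01],"twist": 0},{"grip": 1,"linear": [0.005,0.15,0.01],"twist": 0},{"grip": 1,"linear": [0.005,0.15,0.01],"twist": 0},{"grip": 1,"linear": [0.0,0.1,0.01],"twist": 0},{"grip": 1,"linear": [0,0.03,0],"twist": 0}])

```text
clock: 2.1
eef_pos: [0.5942, -0.0992, 0.0712]
tool_rot: [-0.044, 0.707, -0.705, 0.036]
ft_force: [-0.2, -0.5, -0.7]
grip_width: -0.0003
```

```bash
python3 -c "
from h import *
go((.597,-.095,.060),(.587,-.096,.047),(.581,-.097,.033),jaw=97.5)"
```

```text
at [ 0.5942 -0.0992  0.0712] jaw -83.5 w -0.0003 F [-0.2 -0.5 -0.7] t 2.1 j6 2.86
[-0.017  0.056 -0.019]
[ 0.049  0.066 -0.   ]
[0.03  0.07  0.002]
twist total -0.009 deg 1.0220483504684807
```

move_arm(increments=[{"grip": 1,"linear": [-0.01,0.04,-0.015],"twist": 0},{"grip": 1,"linear": [0,0.02,0],"twist": 0},{"grip": 1,"linear": [0.02,0.025,0],"twist": 0},{"grip": 1,"linear": [0.02,0.03,0],"twist": 0},{"grip": 1,"linear": [0.02,0.03,0],"twist": 0}])

```text
clock: 2.6
eef_pos: [0.5835, -0.0985, 0.0464]
tool_rot: [-0.042, 0.707, -0.705, 0.037]
ft_force: [0.5, 0.2, 2.5]
grip_width: 0.0004
```

```bash
python3 -c "
from h import *
go((.587,-.096,.047),(.581,-.097,.033),jaw=97.5)"
```

```text
at [ 0.5835 -0.0985  0.0464] jaw -83.6 w 0.0004 F [0.5 0.2 2.5] t 2.6 j6 2.86
[-0.019 -0.003 -0.011]
[0.03  0.07  0.002]
twist total -0.01 deg 1.123994014109826
```

Contact force is 2.5 N, so the bin is tilting. I'll continue.

move_arm(increments=[{"grip": 1,"linear": [0.0,0.025,-0.005],"twist": 0},{"grip": 1,"linear": [0.01,0.025,0],"twist": 0},{"grip": 1,"linear": [0.01,0.025,0],"twist": 0},{"grip": 1,"linear": [0.0,0.01,0],"twist": 0},{"grip": 1,"linear": [0.0,0.0,0],"twist": 0}])

```text
clock: 3.1
eef_pos: [0.5762, -0.0995, 0.0296]
tool_rot: [0.043, -0.706, 0.706, -0.035]
ft_force: [-2.6, 0.4, 5.2]
grip_width: -0.0002
```

```bash
python3 -c "
from h import *
go((.57,-.1,.20),(.4,-.15,.25),jaw=97.5)
im,d=shot('side'); cv2.imwrite('pics/s2.png',cv2.resize(im[200:350,300:450],None,fx=4,fy=4,interpolation=cv2.INTER_CUBIC))"
```

```text
at [ 0.5762 -0.0995  0.0296] jaw -83.7 w -0.0002 F [-2.6  0.4  5.2] t 3.1 j6 2.86
[ 0.041 -0.852 -0.001]
[ 0.875 -0.24   0.155]
twist total -0.01 deg 1.1898924298135398
```

View pics/s2.png

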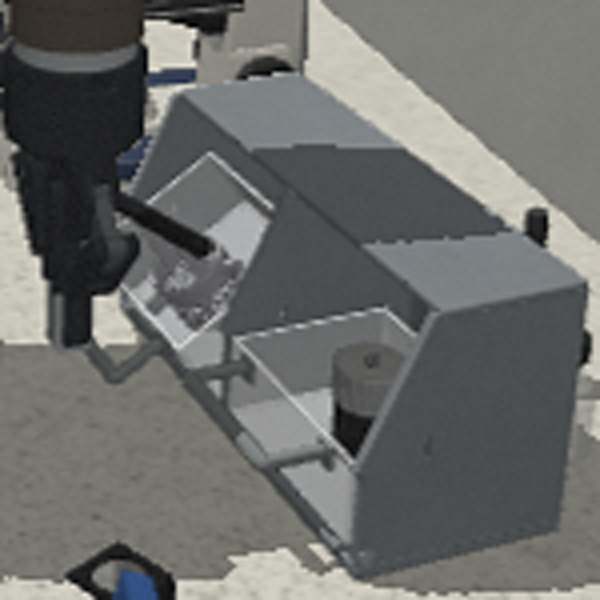

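The left bin is tilted to its stop, and the basket leans in it with its bar from (120,205) to (210,245). Next I retract back and up.

move_arm(increments=[{"grip": 1,"linear": [0.1,-0.06,0],"twist": 0},{"grip": 1,"linear": [0.2,-0.1,0],"twist": 0},{"grip": 0.7,"linear": [0.2,-0.14,0.05],"twist": 0},{"grip": 0.7,"linear": [0.15,-0.2,0.1],"twist": 0},{"grip": 0.7,"linear": [0.1,-0.2,0.1],"twist": 0}])

```text
clock: 3.65
eef_pos: [0.4329, -0.1624, 0.1648]
tool_rot: [-0.048, 0.707, -0.705, 0.036]
ft_force: [1.5, -0.3, 0.5]
grip_width: 0.0255
```

move_arm(increments=[{"grip": 0.7,"linear": [0.05,-0.2,0.1],"twist": -0.06},{"grip": 0.7,"linear": [0,-0.2,0.1],"twist": -0.07},{"grip": 0.7,"linear": [0,-0.1,0],"twist": -0.07},{"grip": 0.7,"linear": [0,0,0],"twist": -0.07},{"grip": 0.7,"linear": [0,0,0],"twist": -0.07}])

```text
clock: 4.15
eef_pos: [0.4341, -0.2097, 0.2767]
tool_rot: [0.282, -0.646, 0.651, -0.281]
ft_force: [-0.9, 0.7, -0.9]
grip_width: 0.0256
```

```bash
python3 - <<'E'
from h import *
go((.6,-.1,.2),jaw=7)
for n in("side","top"):
    im,d=shot(n); X=cloud(n,d)
    # dark bar in a region of interest
    g=im.max(2); m=(g<60)&(X[...,0]>.56)&(X[...,0]<.72)&(X[...,1]>-.16)&(X[...,1]<.01)&(X[...,2]>.07)&(X[...,2]<.125)
    n_,l,st,c=cv2.connectedComponentsWithStats(m.astype(np.uint8))
    for i in range(1,n_):
        if st[i,4]>10:
            p=X[l==i]; e=np.linalg.svd(p-p.mean(0),full_matrices=False)[2][0]; print(n,st[i],p.mean(0).round(4),e.round(3),p.min(0).round(3),p.max(0).round(3))
a=np.load("last_top.npz")["im"]; cv2.imwrite("pics/t3.png",cv2.resize(a[120:230,310:430],None,fx=5,fy=5,interpolation=cv2.INTER_CUBIC))
E
```

```text
at [ 0.4341 -0.2097  0.2767] jaw -43.1 w 0.0256 F [-0.9  0.7 -0.9] t 4.15 j6 1.88
[-0.969  0.38   0.228]
twist total -0.437 deg 50.09805868519291
side [327 247  26  17 136] [ 0.6272 -0.0951  0.0974] [ 0.267 -0.96   0.086] [ 0.612 -0.132  0.078] [ 0.645 -0.026  0.105]
top [340 175  27  10  54] [ 0.626  -0.0839  0.0986] [-0.274  0.958 -0.087] [ 0.612 -0.127  0.091] [ 0.638 -0.045  0.107]
```

View pics/t3.png

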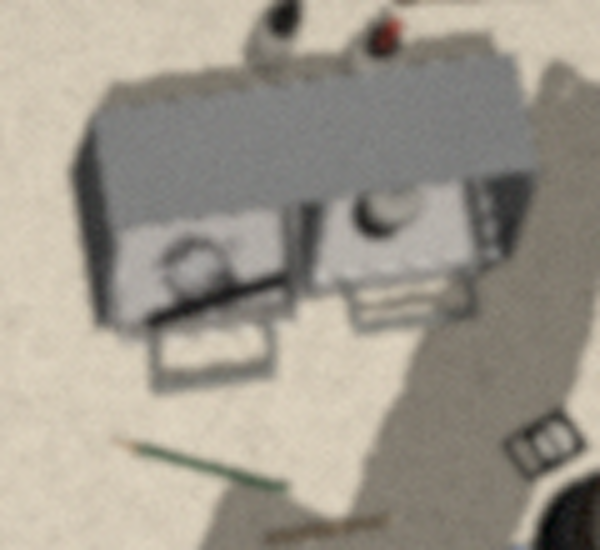

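The top crop shows the tilted left bin with the basket bar running from (150,318) to (287,280). The bar's front faces are clear of the roof, and the can is undisturbed.

```bash
python3 - <<'E'
from h import *
a=plane("top",310+150/5,120+318/5,.097);b=plane("top",310+287/5,120+280/5,.093);print(a,b,(a+b)/2,np.linalg.norm(a-b),np.degrees(np.arctan2(*(a-b)[1::-1])))
E
```

```text
[ 0.61381302 -0.04476463  0.097     ] [ 0.63713456 -0.1331961   0.093     ] [ 0.62547379 -0.08898036  0.095     ] 0.09154243781105838 104.77391975750855
```

move_arm(increments=[{"grip": 0.7,"linear": [-0.15,0,0.03],"twist": -0.073},{"grip": 0.7,"linear": [-0.15,0,0.03],"twist": -0.073},{"grip": 0.7,"linear": [-0.15,0,0.03],"twist": -0.073},{"grip": 0.7,"linear": [0,0,0],"twist": -0.073},{"grip": 0.7,"linear": [0,0,0],"twist": -0.073}])

```text
clock: 4.75
eef_pos: [0.5034, -0.1443, 0.2731]
tool_rot: [0.496, -0.504, 0.507, -0.493]
ft_force: [-0.1, -0.2, -1.1]
grip_width: 0.0255
```

```bash
python3 -c "
from h import *
go((.627,-.087,.16),(.627,-.087,.077),jaw=15.5)"
```

```text
at [ 0.5034 -0.1443  0.2731] jaw -1.2 w 0.0255 F [-0.1 -0.2 -1.1] t 4.75 j6 1.32
[-0.304  0.563  0.611]
[-0.003  0.415 -0.   ]
twist total -0.146 deg 16.743916909534306
```

move_arm(increments=[{"grip": 0.7,"linear": [-0.08,0.1,0.15],"twist": -0.07},{"grip": 0.7,"linear": [-0.05,0.15,0.18],"twist": -0.07},{"grip": 0.7,"linear": [0,0.15,0.18],"twist": 0},{"grip": 0.7,"linear": [0,0.1,0.06],"twist": 0},{"grip": 0.7,"linear": [0,0,0],"twist": 0}])

```text
clock: 5.25
eef_pos: [0.6205, -0.1003, 0.1678]
tool_rot: [0.562, -0.429, 0.434, -0.558]
ft_force: [-0.5, 0.7, -0.7]
grip_width: 0.0256
```

```bash
python3 -c "
from h import *
go((.626,-.088,.16),(.626,-.088,.077),jaw=15)"
```

```text
at [ 0.6205 -0.1003  0.1678] jaw 14.7 w 0.0256 F [-0.5  0.7 -0.7] t 5.25 j6 1.16
[-0.053  0.039  0.042]
[-0.004  0.415 -0.   ]
twist total -0.002 deg 0.2799762976330271
```

move_arm(increments=[{"grip": 0.62,"linear": [-0.053,0.04,0.042],"twist": 0},{"grip": 0.62,"linear": [0,0.1,0],"twist": 0},{"grip": 0.62,"linear": [0,0.1,0],"twist": 0},{"grip": 0.62,"linear": [0,0.1,0],"twist": 0},{"grip": 0.62,"linear": [0,0.05,0],"twist": 0}])

```text
clock: 5.75
eef_pos: [0.6284, -0.0861, 0.0925]
tool_rot: [-0.558, 0.429, -0.439, 0.558]
ft_force: [0.5, 0.1, -0.5]
grip_width: 0.0323
```

```bash
python3 -c "
from h import *
go((.626,-.088,.077),jaw=15)
im,d=shot('side'); cv2.imwrite('pics/s4.png',cv2.resize(im[190:320,300:430],None,fx=4,fy=4,interpolation=cv2.INTER_CUBIC))"
```

```text
at [ 0.6284 -0.0861  0.0925] jaw 14.3 w 0.0323 F [ 0.5  0.1 -0.5] t 5.75 j6 1.19
[ 0.005  0.077 -0.014]
twist total -0.006 deg 0.7285256958166144
```

View pics/s4.png

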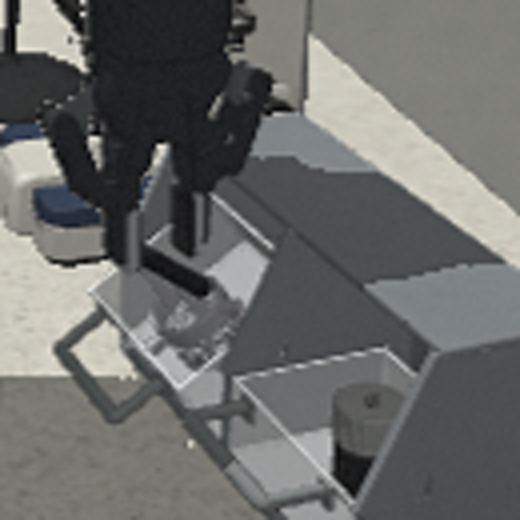

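The fingers straddle the bar (150–210, 250–295). I'll descend about 15 mm and close.

move_arm(increments=[{"grip": 0.65,"linear": [0.005,0.04,-0.012],"twist": 0},{"grip": 0.68,"linear": [0,0.04,0],"twist": 0},{"grip": 1,"linear": [0,0,0],"twist": 0},{"grip": 1,"linear": [0,0,0],"twist": 0},{"grip": 1,"linear": [0,0,0],"twist": 0}])

```text
clock: 6.3
eef_pos: [0.6333, -0.0878, 0.0972]
tool_rot: [-0.552, 0.422, -0.447, 0.563]
ft_force: [1.0, 0.1, -0.1]
grip_width: 0.0084
```

```bash
python3 -c "
from h import *
go((.626,-.088,.1))
im,d=shot('side'); cv2.imwrite('pics/s5.png',cv2.resize(im[190:320,300:430],None,fx=4,fy=4,interpolation=cv2.INTER_CUBIC))"
```

```text
at [ 0.6333 -0.0878  0.0972] jaw 14.2 w 0.0084 F [ 1.   0.1 -0.1] t 6.3 j6 1.19
[-0.008 -0.015 -0.035]
```

View pics/s5.png

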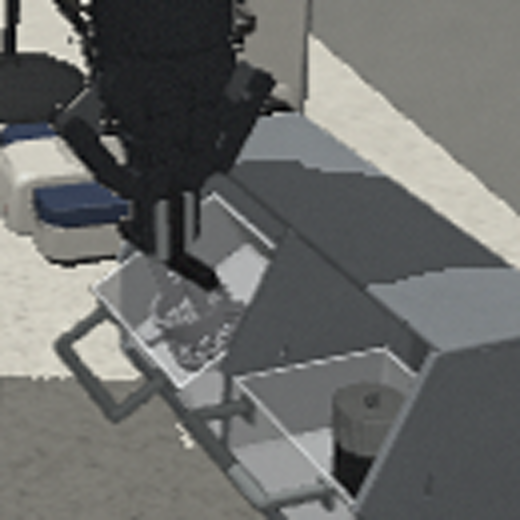

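```bash
python3 -c "
from h import *
o=bot.get_obs();print(o['eef_pos'],o['grip_width'],o['ft_force'],o['ft_torque'],R.from_quat(o['tool_rot']).as_matrix().round(3))"
```

```text
[ 0.63326466 -0.08782242  0.09706152] 0.008343841399280601 [0.51869581 0.55237149 0.56917632] [ 0.01627438 -0.05917163  0.02810576] [[ 0.244  0.038  0.969]
 [-0.97  -0.01   0.245]
 [ 0.019 -0.999  0.034]]
```

The crop shows the pads holding only the top edge of the bar, at (190,265), and the tool was pushed up. I'll check whether the rear knuckle is fouling the roof.

```bash
python3 - <<'E'
from h import *
s=np.load("last_side.npz");X=cloud("side",s["d"]);im=s["im"]
o=np.array([.6967,-.1486]);ex=np.array([.991,.131]);xc=(X[...,:2]-o)@ex;yc=(X[...,:2]-o)@np.array([-.131,.991])
g=(im.max(2)<62)&(X[...,2]>.075)&(X[...,2]<.25)&(yc>0.01)&(yc<.14)&(abs(X[...,0]-.63)<.08)
for a in np.arange(-.12,.03,.01):
    m=g&(xc>a)&(xc<a+.01)
    if m.sum(): print("xc %.2f"%a,m.sum(),"zmin %.3f zmax %.3f"%(X[...,2][m].min(),X[...,2][m].max()))
E
```

```text
xc -0.12 58 zmin 0.173 zmax 0.195
xc -0.11 73 zmin 0.160 zmax 0.201
xc -0.10 241 zmin 0.146 zmax 0.250
xc -0.09 180 zmin 0.142 zmax 0.249
xc -0.08 321 zmin 0.106 zmax 0.250
xc -0.07 208 zmin 0.092 zmax 0.249
xc -0.06 270 zmin 0.096 zmax 0.250
xc -0.05 246 zmin 0.099 zmax 0.249
xc -0.04 111 zmin 0.109 zmax 0.249
xc -0.03 97 zmin 0.145 zmax 0.219
xc -0.02 122 zmin 0.137 zmax 0.204
xc -0.01 57 zmin 0.167 zmax 0.200
xc -0.00 7 zmin 0.110 zmax 0.194
```

```bash
python3 -c "
from h import *
go((.6235,-.089,.1),(.6235,-.089,.082),jaw=15)"
```

```text
at [ 0.6333 -0.0878  0.0971] jaw 14.2 w 0.0083 F [0.5 0.6 0.6] t 6.35 j6 1.19
[-0.006 -0.016 -0.048]
[-0.002  0.09  -0.003]
twist total -0.007 deg 0.8351230342508131
```

move_arm(increments=[{"grip": 0.7,"linear": [0,-0.04,0],"twist": 0},{"grip": 0.7,"linear": [0,-0.04,0],"twist": 0},{"grip": 0.7,"linear": [0.01,0,-0.045],"twist": 0},{"grip": 0.7,"linear": [0,0,0],"twist": 0},{"grip": 0.7,"linear": [0,0,0],"twist": 0}])

```text
clock: 6.85
eef_pos: [0.6227, -0.0922, 0.1124]
tool_rot: [-0.553, 0.423, -0.446, 0.562]
ft_force: [-0.1, 0.7, 0.1]
grip_width: 0.0256
```

```bash
python3 - <<'E'
from h import *
go((.6235,-.089,.1),(.6235,-.089,.082),jaw=15)
print(R.from_quat(bot.get_obs()["tool_rot"]).as_matrix()[:,1])
im,d=shot('side'); X=cloud('side',d); g=im.max(2)
m=(g<62)&(X[...,0]>.58)&(X[...,0]<.72)&(X[...,1]>-.15)&(X[...,1]<-.1)&(X[...,2]>.075)&(X[...,2]<.108)
p=X[m];print("right part of bar",len(p),p.mean(0))
m=(g<62)&(X[...,0]>.58)&(X[...,0]<.72)&(X[...,1]>-.075)&(X[...,1]<-.03)&(X[...,2]>.075)&(X[...,2]<.108)
p=X[m];print("left part of bar",len(p),p.mean(0))
cv2.imwrite('pics/s6.png',cv2.resize(im[190:320,300:430],None,fx=4,fy=4,interpolation=cv2.INTER_CUBIC))
E
```

```text
at [ 0.6227 -0.0922  0.1124] jaw 14.1 w 0.0256 F [-0.1  0.7  0.1] t 6.85 j6 1.18
[-0.016  0.062  0.006]
[-0.002  0.09  -0.003]
twist total -0.008 deg 0.8626240591980974
[ 0.03385097 -0.01000295 -0.99937683]
right part of bar 65 [ 0.6389574  -0.11979393  0.10311433]
left part of bar 14 [ 0.62766397 -0.06932454  0.10111557]
```

View pics/s6.png

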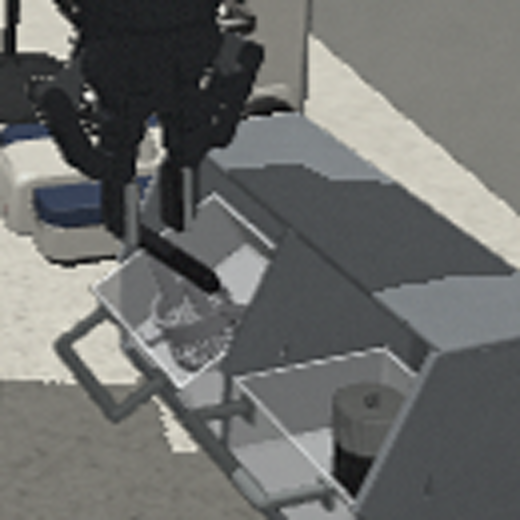

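The bar is still in place between the open pads. I'll descend carefully, a little forward of its centre.

move_arm(increments=[{"grip": 0.7,"linear": [-0.016,0.03,0.02],"twist": -0.008},{"grip": 0.7,"linear": [0,0.03,0],"twist": 0},{"grip": 0.7,"linear": [0,0.03,0],"twist": 0},{"grip": 0.7,"linear": [0,0.03,0],"twist": 0},{"grip": 0.7,"linear": [0,0.02,0],"twist": 0}])

```text
clock: 7.4
eef_pos: [0.6259, -0.0878, 0.0821]
tool_rot: [-0.558, 0.419, -0.441, 0.565]
ft_force: [-11.8, -0.2, 11.8]
grip_width: 0.0257
```

```bash
python3 - <<'E'
from h import *
go((.626,-.089,.083),jaw=15)
print(R.from_quat(bot.get_obs()["tool_rot"]).as_matrix()[:,1])
E
```

```text
at [ 0.6259 -0.0878  0.0821] jaw 15.2 w 0.0257 F [-11.8  -0.2  11.8] t 7.4 j6 1.17
[ 0.006 -0.005 -0.001]
twist total 0.001 deg -0.15179542382172428
[ 0.03114455 -0.0099167  -0.9994657 ]
```

move_arm(increments=[{"grip": 0.7,"linear": [0.0,-0.01,-0.02],"twist": 0},{"grip": 0.8,"linear": [0,0,0],"twist": 0},{"grip": 0.85,"linear": [0,0,0],"twist": 0},{"grip": 0.9,"linear": [0,0,0],"twist": 0},{"grip": 0.9,"linear": [0,0,0],"twist": 0}])

```text
clock: 7.9
eef_pos: [0.6225, -0.0887, 0.0827]
tool_rot: [-0.557, 0.419, -0.441, 0.566]
ft_force: [0.4, 1.5, 0.1]
grip_width: 0.0113
```

```bash
python3 - <<'E'
from h import *
go((.626,-.089,.083),jaw=15)
print(R.from_quat(bot.get_obs()["tool_rot"]).as_matrix()[:,1])
E
```

```text
at [ 0.6225 -0.0887  0.0827] jaw 15.2 w 0.0113 F [0.4 1.5 0.1] t 7.9 j6 1.17
[ 0.006 -0.001  0.017]
twist total 0.001 deg -0.16092062656350947
[ 0.03195869 -0.00926424 -0.99944625]
```

move_arm(increments=[{"grip": 1,"linear": [0,0,0],"twist": 0},{"grip": 1,"linear": [0,0,0],"twist": 0},{"grip": 1,"linear": [0,-0.03,0],"twist": 0},{"grip": 1,"linear": [0,-0.06,0],"twist": 0},{"grip": 1,"linear": [0,-0.06,0],"twist": 0}])

```text
clock: 8.4
eef_pos: [0.619, -0.0883, 0.1119]
tool_rot: [-0.559, 0.421, -0.439, 0.564]
ft_force: [-0.4, -0.1, 0.3]
grip_width: 0.0117
```

```bash
python3 - <<'E'
from h import *
go((.626,-.089,.083),jaw=15)
im,d=shot('side')
cv2.imwrite('pics/s7.png',cv2.resize(im[170:320,290:440],None,fx=4,fy=4,interpolation=cv2.INTER_CUBIC))
E
```

```text
at [ 0.619  -0.0883  0.1119] jaw 15.2 w 0.0117 F [-0.4 -0.1  0.3] t 8.4 j6 1.17
[0.01  0.146 0.03 ]
twist total 0.001 deg -0.150447745773576
```

View pics/s7.png

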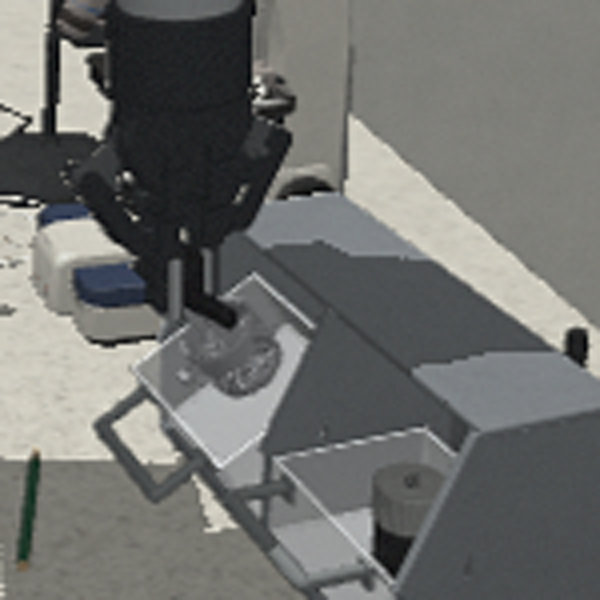

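The basket is held, still leaning, and lifted off the bin floor. I'll move up and forward so it stays clear of the roof.

move_arm(increments=[{"grip": 1,"linear": [0,-0.06,-0.06],"twist": 0},{"grip": 1,"linear": [0,-0.06,-0.08],"twist": 0},{"grip": 1,"linear": [0,-0.06,-0.12],"twist": 0},{"grip": 1,"linear": [0,-0.06,-0.2],"twist": 0},{"grip": 1,"linear": [0,0,-0.2],"twist": 0}])

```text
clock: 8.95
eef_pos: [0.4947, -0.1229, 0.1652]
tool_rot: [-0.557, 0.414, -0.442, 0.568]
ft_force: [-0.0, -0.7, -0.4]
grip_width: 0.0117
```

```bash
python3 - <<'E'
from h import *
go((.44,-.05,.19),jaw=15)
print(R.from_quat(bot.get_obs()["tool_rot"]).as_matrix()[:,1])
im,d=shot('side');shot('top')
p=proj('side',np.array(bot.get_obs()["eef_pos"])).astype(int);print(p)
u,v=p;cv2.imwrite('pics/s8.png',cv2.resize(im[v-40:v+80,u-60:u+60],None,fx=5,fy=5,interpolation=cv2.INTER_CUBIC))
E
```

```text
at [ 0.4947 -0.1229  0.1652] jaw 15.4 w 0.0117 F [-0.  -0.7 -0.4] t 8.95 j6 1.06
[-0.421 -0.139 -0.162]
twist total 0.004 deg -0.4088289253376445
[ 0.04071132 -0.0119556  -0.99909942]
[277 240]
```

View pics/s8.png

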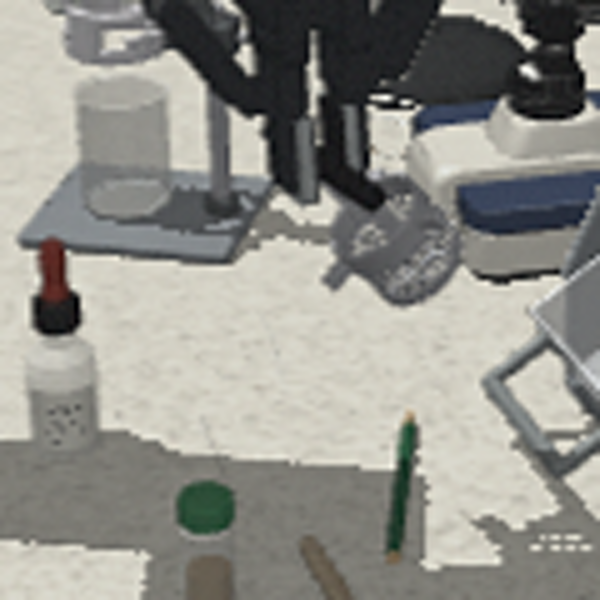

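The crop shows the basket hanging leaned, with its cup to the rear at (400,245) and one lug pointing down and forward at (335,275). I'll measure its tilt from depth.

```bash
python3 - <<'E'
from h import *
o=bot.get_obs();p=np.array(o["eef_pos"])
for n in("side","top"):
    s=np.load("last_%s.npz"%n);X=cloud(n,s["d"]);g=s["im"].max(2).astype(int)
    near=(np.linalg.norm(X-p,axis=-1)<.12)&(X[...,2]>.06)&(X[...,2]<.2)
    ej=np.array([.965,.262,0])  # jaw dir
    q=X[near&(g>=62)]-p; 
    c=X[near&(g>=62)&((X-p)@ej>0.012)&(X[...,2]<p[2]+.02)]
    print(n,len(c),"cup: mean",(c.mean(0)-p).round(4))
    a=(c-p)@ej; b=(c-p)@np.array([-.262,.965,0]); z=c[:,2]-p[2]
    print(" along jaw",np.percentile(a,[2,50,98]).round(3)," along bar",np.percentile(b,[2,50,98]).round(3),"z",np.percentile(z,[2,50,98]).round(3))
    c2=X[near&(g>=62)&(X[...,2]<p[2]-.01)]-p
    a=c2@ej;b=c2@np.array([-.262,.965,0]);z=c2[:,2]
    i=np.argsort(a)[:12]; print(" frontmost",[(round(a[k],3),round(b[k],3),round(z[k],3)) for k in i])
f=lambda x,y,z:plane("top",235+x/4,120+y/4,z).round(4)
print("pencil",f(400,355,0),f(530,390,0),"dropper",f(395,540,.1),"vial",f(555,482,.05),"scopefront",f(175,300,.05),f(120,300,.05),f(240,300,.05))
E
```

```text
side 452 cup: mean [ 0.036  -0.0038 -0.0186]
 along jaw [0.013 0.034 0.058]  along bar [-0.031 -0.021  0.015] z [-0.044 -0.019  0.003]
 frontmost [(np.float64(0.004), np.float64(-0.004), np.float64(-0.032)), (np.float64(0.005), np.float64(-0.008), np.float64(-0.033)), (np.float64(0.006), np.float64(-0.011), np.float64(-0.032)), (np.float64(0.006), np.float64(-0.01), np.float64(-0.034)), (np.float64(0.006), np.float64(-0.005), np.float64(-0.032)), (np.float64(0.006), np.float64(-0.005), np.float64(-0.03)), (np.float64(0.006), np.float64(-0.009), np.float64(-0.031)), (np.float64(0.008), np.float64(-0.011), np.float64(-0.032)), (np.float64(0.008), np.float64(-0.011), np.float64(-0.035)), (np.float64(0.008), np.float64(-0.007), np.float64(-0.03)), (np.float64(0.008), np.float64(-0.011), np.float64(-0.03)), (np.float64(0.009), np.float64(-0.01), np.float64(-0.029))]
top 94 cup: mean [ 0.0309  0.0151 -0.023 ]
 along jaw [0.014 0.034 0.053]  along bar [-0.009  0.005  0.023] z [-0.052 -0.019 -0.003]
 frontmost [(np.float64(0.008), np.float64(0.005), np.float64(-0.031)), (np.float64(0.012), np.float64(0.002), np.float64(-0.039)), (np.float64(0.013), np.float64(0.016), np.float64(-0.015)), (np.float64(0.014), np.float64(-0.001), np.float64(-0.036)), (np.float64(0.015), np.float64(0.001), np.float64(-0.04)), (np.float64(0.015), np.float64(0.016), np.float64(-0.012)), (np.float64(0.016), np.float64(0.003), np.float64(-0.044)), (np.float64(0.017), np.float64(-0.004), np.float64(-0.045)), (np.float64(0.017), np.float64(0.016), np.float64(-0.026)), (np.float64(0.018), np.float64(-0.001), np.float64(-0.045)), (np.float64(0.019), np.float64(0.001), np.float64(-0.047)), (np.float64(0.019), np.float64(0.017), np.float64(-0.014))]
pencil [ 0.5485 -0.039   0.    ] [ 0.5165 -0.146   0.    ] dropper [ 0.3907 -0.0149  0.1   ] vial [ 0.4358 -0.1511  0.05  ] scopefront [0.5905 0.1486 0.05  ] [0.5916 0.1932 0.05  ] [0.5893 0.0958 0.05  ]
```

The lug points to the front, and the tilt is about 42°. My plan is to touch the foot to clear bench near (0.48, 0.05), loosen the pads slightly, push the bar back so the basket stands upright, then regrip.

```bash
python3 -c "
from h import *
go((.45,.046,.165),(.45,.046,.06),jaw=15)"
```

```text
at [ 0.4886 -0.1229  0.163 ] jaw 15.2 w 0.0114 F [ 0.2 -0.3 -0.5] t 9.05 j6 1.06
[-0.865 -0.025  0.036]
[-0.01   0.525 -0.014]
twist total 0.002 deg -0.2134503281418887
```

move_arm(increments=[{"grip": 1,"linear": [-0.2,0,0],"twist": 0},{"grip": 1,"linear": [-0.2,0,0],"twist": 0},{"grip": 1,"linear": [-0.2,0,0],"twist": 0},{"grip": 1,"linear": [-0.2,0,0],"twist": 0},{"grip": 1,"linear": [0,0.1,0],"twist": 0}])

```text
clock: 9.55
eef_pos: [0.4519, 0.0348, 0.1467]
tool_rot: [-0.552, 0.416, -0.447, 0.568]
ft_force: [1.4, -0.4, -0.9]
grip_width: 0.0116
```

```bash
python3 -c "
from h import *
go((.45,.046,.1),(.45,.046,.055),jaw=15)"
```

```text
at [0.4519 0.0348 0.1467] jaw 14.8 w 0.0116 F [ 1.4 -0.4 -0.9] t 9.55 j6 1.40
[-0.062  0.232 -0.005]
[-0.005  0.225 -0.01 ]
twist total -0.002 deg 0.2151282418459033
```

move_arm(increments=[{"grip": 1,"linear": [-0.03,0.15,0],"twist": 0},{"grip": 1,"linear": [0,0.15,0],"twist": 0},{"grip": 1,"linear": [0,0.09,0],"twist": 0},{"grip": 1,"linear": [0,0,0],"twist": 0},{"grip": 1,"linear": [0,0,0],"twist": 0}])

```text
clock: 10.05
eef_pos: [0.4576, 0.0438, 0.0694]
tool_rot: [-0.552, 0.412, -0.447, 0.571]
ft_force: [0.1, -0.3, 0.0]
grip_width: 0.0117
```

```bash
cat >> h.py <<'E'
ej=np.array([.966,.259,0]); eb=np.array([-.259,.966,0])
def tilt():
    p=np.array(bot.get_obs()["eef_pos"]); im,d=shot("side"); X=cloud("side",d); g=im.max(2)
    q=X-p; m=(np.linalg.norm(q,axis=-1)<.13)&(X[...,2]>.004)&(X[...,2]<p[2]+.0)
    m&=(abs(q@eb)<.05)&(abs(q@ej)<.09)
    for z in np.arange(.0,.1,.01):
        k=m&(X[...,2]>z)&(X[...,2]<=z+.01)
        if k.sum()>3: print("z%.2f"%z,k.sum(),"jaw",np.percentile(q[k]@ej,[3,50,97]).round(3),"bar",np.percentile(q[k]@eb,[3,50,97]).round(3))
E
python3 -c "
from h import *
go((.45,.046,.055),jaw=15)
tilt()"
```

```text
at [0.4576 0.0438 0.0694] jaw 15.1 w 0.0117 F [ 0.1 -0.3  0. ] t 10.05 j6 1.41
[-0.022  0.07  -0.037]
twist total 0.001 deg -0.14754359963710328
z0.00 28 jaw [-0.085  0.029  0.083] bar [-0.045 -0.003  0.042]
z0.02 26 jaw [-0.064  0.029  0.038] bar [-0.049 -0.017 -0.001]
z0.03 73 jaw [0.    0.025 0.05 ] bar [-0.026 -0.011  0.015]
z0.04 96 jaw [-0.069  0.021  0.055] bar [-0.049 -0.018  0.014]
z0.05 93 jaw [-0.089  0.019  0.047] bar [-0.05  -0.024  0.015]
z0.06 95 jaw [-0.087  0.03   0.041] bar [-0.05  -0.022  0.019]
```

move_arm(increments=[{"grip": 1,"linear": [0,0.05,0],"twist": 0},{"grip": 1,"linear": [0,0.03,0],"twist": 0},{"grip": 1,"linear": [0,0.02,0],"twist": 0},{"grip": 1,"linear": [0,0.01,0],"twist": 0},{"grip": 1,"linear": [0,0.0,0],"twist": 0}])

```text
clock: 10.6
eef_pos: [0.4615, 0.0433, 0.0521]
tool_rot: [-0.55, 0.411, -0.449, 0.572]
ft_force: [-0.5, 1.2, 2.5]
grip_width: 0.0116
```

```bash
python3 -c "
from h import *
go((.45,.046,.05),jaw=15);tilt()"
```

```text
at [0.4615 0.0433 0.0521] jaw 15.1 w 0.0116 F [-0.5  1.2  2.5] t 10.6 j6 1.41
[-0.028  0.007 -0.053]
twist total 0.001 deg -0.08235073411886162
z0.00 33 jaw [-0.08   0.026  0.073] bar [-0.041 -0.017  0.041]
z0.01 49 jaw [-0.039  0.029  0.045] bar [-0.04  -0.016  0.009]
z0.02 101 jaw [-0.067  0.022  0.055] bar [-0.045 -0.017  0.016]
z0.03 78 jaw [0.008 0.03  0.055] bar [-0.027 -0.02   0.016]
z0.04 71 jaw [-0.069  0.031  0.043] bar [-0.048 -0.021  0.023]
z0.05 20 jaw [-0.082  0.032  0.041] bar [-0.049 -0.023  0.007]
```

move_arm(increments=[{"grip": 0.82,"linear": [0,0,0.0],"twist": 0},{"grip": 0.82,"linear": [0,0,0.03],"twist": 0},{"grip": 0.82,"linear": [0,0,0.03],"twist": 0},{"grip": 0.82,"linear": [0,0,0.03],"twist": 0},{"grip": 0.82,"linear": [0,0,0.03],"twist": 0}])

```text
clock: 11.15
eef_pos: [0.4875, 0.0498, 0.0543]
tool_rot: [-0.549, 0.41, -0.45, 0.573]
ft_force: [1.1, -0.7, 0.9]
grip_width: 0.0153
```

```bash
python3 -c "
from h import *
go((.45,.046,.05),jaw=15);tilt()"
```

```text
at [0.4875 0.0498 0.0543] jaw 15.0 w 0.0153 F [ 1.1 -0.7  0.9] t 11.15 j6 1.42
[-0.031  0.009 -0.187]
twist total 0.0 deg -0.039179673659702985
z0.00 56 jaw [-0.075  0.009  0.078] bar [-0.044 -0.009  0.034]
z0.01 55 jaw [0.    0.023 0.039] bar [-0.026 -0.018  0.006]
z0.02 69 jaw [-0.016  0.008  0.038] bar [-0.026 -0.01   0.017]
z0.03 95 jaw [-0.009  0.008  0.032] bar [-0.026 -0.014  0.016]
z0.04 70 jaw [0.006 0.018 0.031] bar [-0.032 -0.021  0.017]
z0.05 14 jaw [0.005 0.009 0.03 ] bar [-0.023 -0.014  0.018]
```

Working: the tilt is decreasing. I'll continue pushing.

move_arm(increments=[{"grip": 0.82,"linear": [0,0,0.025],"twist": 0},{"grip": 0.82,"linear": [0,0,0.025],"twist": 0},{"grip": 0.82,"linear": [0,0,0.025],"twist": 0},{"grip": 0.82,"linear": [0,0,0.02],"twist": 0},{"grip": 0.82,"linear": [0,0,0],"twist": 0}])

```text
clock: 11.7
eef_pos: [0.5094, 0.0557, 0.0554]
tool_rot: [-0.548, 0.41, -0.451, 0.573]
ft_force: [0.3, -0.2, 0.8]
grip_width: 0.0152
```

```bash
python3 -c "
from h import *
go((.45,.046,.05),jaw=15);tilt()"
```

```text
at [0.5094 0.0557 0.0554] jaw 15.1 w 0.0152 F [ 0.3 -0.2  0.8] t 11.7 j6 1.43
[-0.031  0.007 -0.301]
twist total 0.001 deg -0.0654194860142212
z0.00 84 jaw [-0.064 -0.006  0.075] bar [-0.045 -0.012  0.039]
z0.01 37 jaw [-0.018  0.002  0.015] bar [-0.027 -0.02   0.017]
z0.02 74 jaw [-0.021 -0.003  0.021] bar [-0.028 -0.019  0.015]
z0.03 131 jaw [-0.029 -0.001  0.021] bar [-0.032 -0.016  0.015]
z0.04 25 jaw [-0.003  0.001  0.006] bar [-0.028 -0.024  0.014]
z0.05 11 jaw [-0.001  0.003  0.007] bar [-0.028 -0.024  0.015]
```

The basket stands upright on the bench, with its cup symmetric about the pads and a lug to the front. I'll recentre along the bar and grip.

move_arm(increments=[{"grip": 0.8,"linear": [0.025,0.015,0.0],"twist": 0},{"grip": 0.8,"linear": [0,0,0],"twist": 0},{"grip": 1,"linear": [0,0,0],"twist": 0},{"grip": 1,"linear": [0,0,0],"twist": 0},{"grip": 1,"linear": [0,0,0],"twist": 0}])

```text
clock: 12.25
eef_pos: [0.5099, 0.0502, 0.0524]
tool_rot: [-0.548, 0.41, -0.45, 0.573]
ft_force: [0.5, 0.3, 0.0]
grip_width: 0.0087
```

```bash
python3 -c "
from h import *
go((.45,.046,.05),jaw=15);print(R.from_quat(bot.get_obs()['tool_rot']).as_matrix()[:,1]);tilt()"
```

```text
at [0.5099 0.0502 0.0524] jaw 15.0 w 0.0087 F [0.5 0.3 0. ] t 12.25 j6 1.42
[-0.057 -0.008 -0.295]
twist total 0.0 deg -0.04261801794214648
[ 0.06626595 -0.00724309 -0.99777571]
z0.00 75 jaw [-0.06  -0.003  0.064] bar [-0.037 -0.009  0.029]
z0.01 44 jaw [-0.019 -0.001  0.019] bar [-0.023 -0.015  0.019]
z0.02 71 jaw [-0.023 -0.004  0.017] bar [-0.024 -0.015  0.02 ]
z0.03 132 jaw [-0.029 -0.002  0.021] bar [-0.029 -0.008  0.021]
z0.04 23 jaw [-0.004  0.002  0.02 ] bar [-0.022 -0.019  0.011]
```

move_arm(increments=[{"grip": 1,"linear": [0,0.02,0.0],"twist": 0},{"grip": 1,"linear": [0,0.02,0],"twist": 0},{"grip": 1,"linear": [0,0.02,0],"twist": 0},{"grip": 1,"linear": [0,0.02,0],"twist": 0},{"grip": 1,"linear": [0,0,0],"twist": 0}])

```text
clock: 12.8
eef_pos: [0.5152, 0.0512, 0.0526]
tool_rot: [-0.545, 0.406, -0.454, 0.577]
ft_force: [0.2, 0.3, -0.8]
grip_width: 0.0088
```

```bash
python3 -c "
from h import *
go((.45,.046,.05),jaw=15);o=bot.get_obs();print(R.from_quat(o['tool_rot']).as_matrix()[:,1],o['ft_torque'],np.round(o['joint_pos'],3))"
```

```text
at [0.5152 0.0512 0.0526] jaw 15.1 w 0.0088 F [ 0.2  0.3 -0.8] t 12.8 j6 1.41
[-0.059 -0.014 -0.322]
twist total 0.001 deg -0.1264864874505065
[ 0.08186013 -0.00511154 -0.99663072] [0.04137041 0.07840695 0.01645737] [ 0.107  0.371 -0.323  0.796 -0.014  1.415]
```

Pressing the foot down only increased the small tool tilt to about 4.7°, so I'll stop that; the bore will square the basket up. Next I lift, and refine the collar pose from the original images.

move_arm(increments=[{"grip": 1,"linear": [0,-0.1,0],"twist": 0},{"grip": 1,"linear": [0,-0.2,0],"twist": 0},{"grip": 1,"linear": [0,-0.2,0],"twist": 0},{"grip": 1,"linear": [0,-0.2,0],"twist": 0.047},{"grip": 1,"linear": [0,-0.1,0],"twist": 0.047}])

```text
clock: 13.3
eef_pos: [0.4972, 0.0515, 0.2125]
tool_rot: [-0.502, 0.462, -0.502, 0.532]
ft_force: [0.9, -0.5, -0.6]
grip_width: 0.0088
```

```bash
python3 - <<'E'
from h import *
go((.45,.046,.05),jaw=4.2);o=bot.get_obs();print(R.from_quat(o['tool_rot']).as_matrix()[:,1])
im=cv2.imread("pics/top0.png"); c=np.array([257.5,238.]); 
sub=cv2.resize(im[220:256,240:276],None,fx=8,fy=8,interpolation=cv2.INTER_CUBIC); g=cv2.cvtColor(sub,cv2.COLOR_BGR2GRAY)
cs=cv2.HoughCircles(cv2.GaussianBlur(g,(9,9),2),cv2.HOUGH_GRADIENT,1,40,param1=80,param2=20,minRadius=50,maxRadius=90)
print(cs[0][:4] if cs is not None else None)
for u,v,r in cs[0][:3]: print(plane("top",240+(u+.5)/8-.5,220+(v+.5)/8-.5,.13), r/8)
cv2.imwrite("pics/ring.png",sub)
# bright low-saturation ring pixels -> centroid of thresholded ring on rim plane
th=(g>np.percentile(g,80)); 
# side view depth rim points, fit circle
for n,f in (("side",None),("top",None)):
    imn,d=shot(n); X=cloud(n,d); q=X[...,:2]-np.array([.446,.216])
    m=(abs(X[...,2]-.129)<.004)&(np.hypot(q[...,0],q[...,1])<.036); p=X[m]
    if len(p)>8:
        A=np.c_[2*p[:,:2],np.ones(len(p))]; s=np.linalg.lstsq(A,(p[:,:2]**2).sum(1),rcond=None)[0]
        print(n,len(p),s[:2],np.sqrt(s[2]+s[0]**2+s[1]**2),"bbox",p.min(0),p.max(0))
E
```

```text
at [0.4972 0.0515 0.2125] jaw 4.0 w 0.0088 F [ 0.9 -0.5 -0.6] t 13.3 j6 1.61
[ 0.002  0.794 -0.293]
twist total -0.002 deg 0.2198864771612392
[ 0.06941074 -0.00731361 -0.99756136]
NoneTraceback (most recent call last):
  File "<stdin>", line 7, in <module>
TypeError: 'NoneType' object is not subscriptable
```

```bash
python3 - <<'E'
from h import *
# rim plane rectified patches from both views: 0.5 mm/px about the guess, gradient-free ring centroid
G=np.array([.4457,.2163]); r=np.arange(-45,45.5,.5)/1000
xx,yy=np.meshgrid(G[0]+r,G[1]+r,indexing="ij")
W=np.stack([xx,yy,np.full_like(xx,.13)],-1).reshape(-1,3)
ims={"top":cv2.imread("pics/top0.png"),"side":cv2.imread("pics/side0.png")}
out=[]
for n,im in ims.items():
    uv=proj(n,W).reshape(len(r),len(r),2).astype(np.float32)
    a=cv2.remap(im,uv[...,0],uv[...,1],cv2.INTER_CUBIC); out.append(cv2.resize(a[::-1,::-1],None,fx=2,fy=2))
for n in("side","top"):
    im,d=shot(n); X=cloud(n,d); q=X[...,:2]-G
    m=(abs(X[...,2]-.129)<.004)&(np.hypot(q[...,0],q[...,1])<.036); p=X[m]
    if len(p)>8:
        A=np.c_[2*p[:,:2],np.ones(len(p))]; s=np.linalg.lstsq(A,(p[:,:2]**2).sum(1),rcond=None)[0]
        print(n,len(p),s[:2],np.sqrt(s[2]+s[0]**2+s[1]**2),"bbox",p.min(0),p.max(0))
cv2.imwrite("pics/rect.png",np.hstack(out))
E
```

```text
side 100 [0.44910494 0.21531897] 0.026660489525324783 bbox [0.4210342  0.18425688 0.12502976] [0.47705343 0.2472658  0.13295321]
top 62 [0.44868305 0.2151041 ] 0.02630257480765535 bbox [0.42418081 0.18757249 0.12517275] [0.47617237 0.24209659 0.13293625]
```

View pics/rect.png

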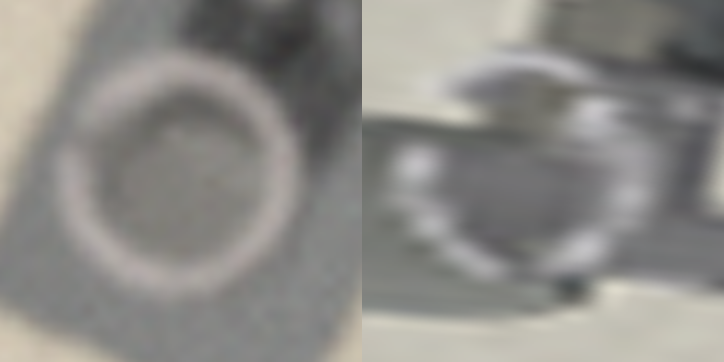

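The rectified patches show the rim ring: its centre in the top view, at (181,174), is about 2 mm farther in x than my guess. Depth fits agree, so I'll use (0.4485, 0.2157). That was the 12th picture, so I work from numbers from here. Next I measure the held cup against the tool.

```bash
cat >> h.py <<'E'
from scipy.optimize import least_squares
def cup():
    "axis of held cup: two layers, fixed radius 22 mm, offset from TCP, world xy"
    o=bot.get_obs(); p=np.array(o["eef_pos"]); Y=R.from_quat(o["tool_rot"]).as_matrix()[:,1]
    Q=[]
    for n in("side","top"):
        im,d=shot(n); X=cloud(n,d); q=(X-p)[np.linalg.norm(X-p,axis=-1)<.08]; Q.append(q)
    res=[]
    for n,q in zip(("side","top","both"),Q+[np.vstack(Q)]):
        s=q@Y; m=(s>.020)&(s<.050); w=q[m]
        f=lambda k:(lambda e:e)(np.hypot(*(w[:,:2]+np.outer(.0525-w@Y, [k[2],k[3]])-[k[0],k[1]]).T)-.0215)
        c0=np.r_[(Y*.0525)[:2],Y[:2]]
        r=least_squares(f,c0,loss="soft_l1",f_scale=.002); 
        print(n,m.sum(),"foot-TCP",r.x[:2].round(4),"axis",r.x[2:].round(3),"pred",c0.round(4),"med|e|",np.median(abs(r.fun)).round(4))
E
python3 -c "
from h import *
cup(); go((.445,.216,.215),jaw=4.2)"
```

```text
side 217 foot-TCP [0.0005 0.001 ] axis [0.029 0.071] pred [ 0.0038 -0.0004  0.0719 -0.007 ] med|e| 0.0015
top 1 foot-TCP [0.0059 0.0081] axis [ 0.072 -0.007] pred [ 0.0038 -0.0004  0.0719 -0.007 ] med|e| 0.0
both 218 foot-TCP [0.0005 0.001 ] axis [0.028 0.067] pred [ 0.0038 -0.0004  0.0719 -0.007 ] med|e| 0.0015
at [0.496  0.0514 0.2085] jaw 4.3 w 0.0088 F [ 0.4 -0.  -0.8] t 13.5 j6 1.61
[-0.839 -0.055 -0.19 ]
twist total 0.001 deg -0.08859860743054071
```

move_arm(increments=[{"grip": 1,"linear": [-0.2,0,-0.045],"twist": 0},{"grip": 1,"linear": [-0.2,0,-0.045],"twist": 0},{"grip": 1,"linear": [-0.2,0,-0.045],"twist": 0},{"grip": 1,"linear": [-0.15,0,-0.04],"twist": 0},{"grip": 1,"linear": [0,0,0],"twist": 0}])

```text
clock: 14.0
eef_pos: [0.444, 0.1992, 0.1922]
tool_rot: [-0.511, 0.465, -0.497, 0.525]
ft_force: [-0.2, -0.6, -0.3]
grip_width: 0.0083
```

```bash
python3 -c "
from h import *
cup(); go((.446,.2155,.195),jaw=4.2)"
```

```text
side 175 foot-TCP [-0.001   0.0005] axis [-0.025  0.061] pred [ 0.0025 -0.0008  0.0467 -0.0154] med|e| 0.0014
top 0 foot-TCP [ 0.0025 -0.0008] axis [ 0.047 -0.015] pred [ 0.0025 -0.0008  0.0467 -0.0154] med|e| nan
both 175 foot-TCP [-0.001   0.0005] axis [-0.025  0.061] pred [ 0.0025 -0.0008  0.0467 -0.0154] med|e| 0.0014
at [0.4448 0.1967 0.1924] jaw 4.1 w 0.0088 F [-0.5 -0.6 -1.3] t 14.1 j6 1.94
[-0.093 -0.014  0.013]
twist total -0.001 deg 0.07104484722086113
  return _methods._mean(a, axis=axis, dtype=dtype,
  ret = ret.dtype.type(ret / rcount)
```

move_arm(increments=[{"grip": 1,"linear": [-0.05,-0.02,0.01],"twist": 0},{"grip": 1,"linear": [-0.045,0,0],"twist": 0},{"grip": 1,"linear": [0,0,0],"twist": 0},{"grip": 1,"linear": [0,0,0],"twist": 0},{"grip": 1,"linear": [0,0,0],"twist": 0}])

```text
clock: 14.6
eef_pos: [0.4463, 0.2138, 0.1945]
tool_rot: [-0.511, 0.467, -0.499, 0.522]
ft_force: [-0.6, 0.8, -0.9]
grip_width: 0.009
```

```bash
python3 -W ignore - <<'E'
from h import *
cup(); go((.446,.2155,.185),jaw=4.2)
# lateral comparison in side view: cup vs collar, same camera (calibration cancels): mean column & depth
s=np.load("last_side.npz");X=cloud("side",s["d"]);p=np.array(bot.get_obs()["eef_pos"])
for z0,z1 in((.105,.115),(.115,.128),(.145,.155),(.155,.165),(.165,.172)):
    m=(X[...,2]>z0)&(X[...,2]<z1)&(np.hypot(X[...,0]-.447,X[...,1]-.215)<.04)
    q=X[m]; print(z0,len(q),"x",np.percentile(q[:,0],[3,50,97]).round(4),"y",np.percentile(q[:,1],[3,50]).round(4))
E
```

```text
side 163 foot-TCP [-0.0002  0.0014] axis [0.002 0.086] pred [ 0.0023 -0.001   0.0445 -0.0196] med|e| 0.0015
top 0 foot-TCP [ 0.0023 -0.001 ] axis [ 0.045 -0.02 ] pred [ 0.0023 -0.001   0.0445 -0.0196] med|e| nan
both 163 foot-TCP [-0.0002  0.0014] axis [0.002 0.086] pred [ 0.0023 -0.001   0.0445 -0.0196] med|e| 0.0015
at [0.4462 0.2138 0.1946] jaw 3.9 w 0.009 F [-1.   0.2 -0.6] t 14.7 j6 1.97
[-0.01   0.048 -0.003]
twist total -0.003 deg 0.33967506172191975
0.105 99 x [0.4217 0.4516 0.477 ] y [0.1862 0.1961]
0.115 122 x [0.4221 0.4501 0.4798] y [0.1892 0.2024]
0.145 74 x [0.4264 0.4441 0.4633] y [0.1924 0.2026]
0.155 35 x [0.4249 0.4444 0.4655] y [0.1901 0.1964]
0.165 30 x [0.4244 0.4417 0.4561] y [0.191  0.1968]
```

move_arm(increments=[{"grip": 1,"linear": [-0.01,0,0.02],"twist": -0.003},{"grip": 1,"linear": [0,0,0],"twist": 0},{"grip": 1,"linear": [0,0,0],"twist": 0},{"grip": 1,"linear": [0,0,0],"twist": 0},{"grip": 1,"linear": [0,0,0],"twist": 0}])

```text
clock: 15.2
eef_pos: [0.4507, 0.2158, 0.195]
tool_rot: [-0.512, 0.465, -0.498, 0.523]
ft_force: [-0.3, 0.4, 0.3]
grip_width: 0.0086
```

```bash
cat >> h.py <<'E'
def layers(zs,c=(.449,.2152),rad=.04):
    s=np.load("last_side.npz");X=cloud("side",s["d"])
    for z0,z1 in zs:
        m=(X[...,2]>z0)&(X[...,2]<z1)&(np.hypot(X[...,0]-c[0],X[...,1]-c[1])<rad); q=X[m]
        if len(q)<4: print(z0,len(q)); continue
        print("%.3f"%z0,len(q),"x",np.percentile(q[:,0],[0,3,50,97,100]).round(4),"y",np.percentile(q[:,1],[0,3,50]).round(4))
        r=np.hypot(q[:,0]-c[0],q[:,1]-c[1]); k=r>.0265
        a=np.degrees(np.arctan2(q[k,1]-c[1],q[k,0]-c[0]))%360
        if k.sum() and z0>.13: print("   far pts:",sorted(a.round().astype(int)),r[k].max().round(4))
E
python3 -W ignore - <<'E'
from h import *
shot("side"); layers([(.105,.115),(.115,.128),(.142,.147),(.147,.152),(.152,.157),(.157,.162),(.162,.167),(.167,.172),(.172,.177)])
go((.450,.2155,.185),jaw=4.2)
E
```

```text
0.105 92 x [0.4204 0.4219 0.4546 0.4796 0.482 ] y [0.1866 0.1873 0.1947]
0.115 123 x [0.4201 0.422  0.4501 0.4822 0.4861] y [0.1855 0.1887 0.2012]
0.142 4 x [0.4317 0.4322 0.4378 0.4581 0.46  ] y [0.1982 0.1989 0.2146]
0.147 50 x [0.4297 0.4309 0.4518 0.4691 0.4694] y [0.1923 0.1928 0.2079]
0.152 33 x [0.43   0.4301 0.4471 0.4706 0.4707] y [0.1941 0.195  0.2061]
0.157 18 x [0.4301 0.4308 0.4484 0.4674 0.4683] y [0.1943 0.1944 0.1984]
0.162 11 x [0.4304 0.431  0.4475 0.4645 0.467 ] y [0.1944 0.1945 0.2013]
0.167 25 x [0.4283 0.4299 0.4478 0.4653 0.4711] y [0.1917 0.1918 0.1961]
0.172 50 x [0.4181 0.422  0.4442 0.4694 0.4708] y [0.1864 0.1881 0.2073]
   far pts: [np.int64(183), np.int64(188), np.int64(296), np.int64(300), np.int64(301), np.int64(303), np.int64(310)] 0.0344
at [0.4506 0.2157 0.195 ] jaw 4.2 w 0.0085 F [-0.3  0.5 -1.7] t 15.25 j6 1.97
[-0.     0.05  -0.005]
twist total -0.0 deg 0.020027244743261008
```

Cup and collar agree within about 1 mm, and the lugs at 184° and 303° match the mouths. Lowering.

move_arm(increments=[{"grip": 1,"linear": [-0.005,0.03,0],"twist": 0},{"grip": 1,"linear": [0,0.03,0],"twist": 0},{"grip": 1,"linear": [0,0.03,0],"twist": 0},{"grip": 1,"linear": [0,0.03,0],"twist": 0},{"grip": 1,"linear": [0,0,0],"twist": 0}])

```text
clock: 15.75
eef_pos: [0.451, 0.2162, 0.1683]
tool_rot: [-0.512, 0.465, -0.497, 0.523]
ft_force: [-0.1, 0.6, -1.8]
grip_width: 0.0088
```

```bash
python3 -W ignore - <<'E'
from h import *
shot("side"); layers([(.132,.138),(.138,.143),(.143,.148),(.148,.153),(.153,.158)])
go((.450,.2163,.165),jaw=4.2); print(bot.get_obs()["ft_torque"],R.from_quat(bot.get_obs()['tool_rot']).as_matrix()[:,1])
E
```

```text
0.132 25 x [0.4244 0.4279 0.446  0.4756 0.4769] y [0.1913 0.1945 0.2021]
   far pts: [np.int64(332), np.int64(349)] 0.0284
0.138 23 x [0.4292 0.4304 0.4441 0.4626 0.4627] y [0.1944 0.1949 0.199 ]
0.143 40 x [0.4186 0.4219 0.4452 0.4668 0.4693] y [0.1881 0.1896 0.2013]
   far pts: [np.int64(191), np.int64(194), np.int64(291), np.int64(301), np.int64(305), np.int64(307)] 0.0339
0.148 58 x [0.4191 0.4209 0.4473 0.4695 0.4698] y [0.1814 0.1872 0.2034]
   far pts: [np.int64(186), np.int64(188), np.int64(189), np.int64(191), np.int64(294), np.int64(297), np.int64(299), np.int64(300), np.int64(306), np.int64(308), np.int64(308)] 0.0379
0.153 39 x [0.4295 0.4304 0.4492 0.47   0.4714] y [0.1858 0.1914 0.2055]
   far pts: [np.int64(293)] 0.032
at [0.4513 0.2163 0.1687] jaw 4.2 w 0.0094 F [-0.1 -0.5 -0.7] t 15.8 j6 1.97
[-0.001  0.018 -0.007]
twist total -0.0 deg 0.002390860433308717
[-0.02614704  0.05833904 -0.03717351] [ 0.04432993 -0.01957576 -0.99882513]
```

move_arm(increments=[{"grip": 1,"linear": [0,0.025,0],"twist": 0},{"grip": 1,"linear": [0,0.025,0],"twist": 0},{"grip": 1,"linear": [0,0.025,0],"twist": 0},{"grip": 1,"linear": [0,0.02,0],"twist": 0},{"grip": 1,"linear": [0,0,0],"twist": 0}])

```text
clock: 16.3
eef_pos: [0.4515, 0.2165, 0.1484]
tool_rot: [-0.512, 0.466, -0.497, 0.524]
ft_force: [-0.8, 0.3, -0.8]
grip_width: 0.0089
```

```bash
python3 -W ignore - <<'E'
from h import *
go((.450,.2163,.145),jaw=4.2); print(bot.get_obs()["ft_torque"],R.from_quat(bot.get_obs()['tool_rot']).as_matrix()[:,1])
E
```

```text
at [0.4515 0.2165 0.1484] jaw 4.2 w 0.0089 F [-0.8  0.3 -0.8] t 16.3 j6 1.97
[ 0.     0.017 -0.008]
twist total 0.0 deg -0.032807337925945035
[0.16874184 0.16874484 0.01288641] [ 0.04312235 -0.01806338 -0.99890649]
```

The lugs are in the mouths with no contact force. Final lowering in small steps.

move_arm(increments=[{"grip": 1,"linear": [0,0.018,-0.004],"twist": 0},{"grip": 1,"linear": [0,0.018,0],"twist": 0},{"grip": 1,"linear": [0,0.015,0],"twist": 0},{"grip": 1,"linear": [0,0,0],"twist": 0},{"grip": 1,"linear": [0,0,0],"twist": 0}])

```text
clock: 16.8
eef_pos: [0.4519, 0.2166, 0.1418]
tool_rot: [-0.511, 0.465, -0.497, 0.525]
ft_force: [-0.6, 0.9, -1.9]
grip_width: 0.009
```

```bash
python3 -W ignore - <<'E'
from h import *
go((.450,.2163,.14),jaw=4.2); print(bot.get_obs()["ft_torque"],R.from_quat(bot.get_obs()['tool_rot']).as_matrix()[:,1])
shot("side"); layers([(.132,.138),(.138,.143),(.143,.148),(.148,.153),(.153,.158),(.158,.163),(.163,.168)])
E
```

```text
at [0.4519 0.2166 0.1418] jaw 4.2 w 0.009 F [-0.6  0.9 -1.9] t 16.8 j6 1.97
[ 0.001  0.009 -0.01 ]
twist total 0.0 deg -0.028139910836827653
[0.12157163 0.26401368 0.02904813] [ 0.04743715 -0.01613052 -0.99874397]
0.132 26 x [0.4245 0.4264 0.4509 0.4728 0.4734] y [0.1919 0.1933 0.2107]
   far pts: [np.int64(50), np.int64(102), np.int64(127), np.int64(143), np.int64(223), np.int64(314)] 0.0301
0.138 5 x [0.4488 0.4489 0.4517 0.4543 0.4544] y [0.1953 0.1955 0.197 ]
0.143 13 x [0.4411 0.4416 0.4502 0.4544 0.4545] y [0.1936 0.1938 0.2054]
0.148 12 x [0.4377 0.4377 0.4437 0.4614 0.4673] y [0.1949 0.1957 0.2065]
0.153 14 x [0.4337 0.4342 0.4427 0.4679 0.468 ] y [0.1948 0.1981 0.2087]
0.158 19 x [0.4334 0.4344 0.4458 0.4662 0.4676] y [0.1814 0.1852 0.2071]
   far pts: [np.int64(269), np.int64(270)] 0.0338
0.163 33 x [0.4333 0.4335 0.4513 0.4678 0.4681] y [0.1783 0.1787 0.2076]
   far pts: [np.int64(270), np.int64(273), np.int64(281), np.int64(281), np.int64(287)] 0.0375
```

The basket has settled at rest height with the bar near 0.160. Letting go.

move_arm(increments=[{"grip": 1,"linear": [0,0.01,0],"twist": 0},{"grip": 0.65,"linear": [0,0,0],"twist": 0},{"grip": 0.65,"linear": [0,0,0],"twist": 0},{"grip": 0.65,"linear": [0,0,0],"twist": 0},{"grip": 0.65,"linear": [0,0,0],"twist": 0}])

```text
clock: 17.35
eef_pos: [0.4535, 0.2168, 0.1405]
tool_rot: [-0.51, 0.464, -0.498, 0.526]
ft_force: [0.4, 0.2, 1.3]
grip_width: 0.0299
```

```bash
cat >> h.py <<'E'
def bar(c=(.450,.2155),zr=(.135,.18)):
    "dark bar points near the collar (side view), excluding fingers by height"
    for n in("side","top"):
        im,d=shot(n); X=cloud(n,d); g=im.max(2)
        m=(g<62)&(X[...,2]>zr[0])&(X[...,2]<zr[1])&(np.hypot(X[...,0]-c[0],X[...,1]-c[1])<.055); p=X[m]
        if len(p)<8: print(n,len(p)); continue
        r=(p[:,:2]-c); far=np.hypot(*r.T)>.028
        for sgn in(1,-1):
            k=far&(sgn*r[:,1]>0)
            if k.sum(): print(n,"end",sgn,k.sum(),p[k].mean(0).round(4),"ang",np.degrees(np.arctan2(*r[k].mean(0)[::-1])).round(1),"z",p[k][:,2].min().round(4),p[k][:,2].max().round(4))
E
python3 -W ignore - <<'E'
from h import *
go((.450,.2163,.14),jaw=4.2); bar()
layers([(.132,.138),(.138,.143),(.143,.148),(.148,.153)])
E
```

```text
at [0.4535 0.2168 0.1405] jaw 4.2 w 0.0299 F [0.4 0.2 1.3] t 17.35 j6 1.97
[ 0.001  0.002 -0.018]
twist total 0.0 deg -0.005017223687985961
side end 1 7 [0.4519 0.248  0.1659] ang 86.7 z 0.1612 0.1685
side end -1 32 [0.4612 0.187  0.1648] ang -68.6 z 0.1537 0.1792
top 0
0.132 27 x [0.4217 0.4238 0.4483 0.4717 0.4738] y [0.1847 0.1858 0.1995]
   far pts: [np.int64(26), np.int64(98), np.int64(127), np.int64(152), np.int64(166), np.int64(221), np.int64(240), np.int64(261), np.int64(266), np.int64(276)] 0.0307
0.138 13 x [0.4325 0.4332 0.4484 0.4543 0.4544] y [0.1936 0.1942 0.2157]
0.143 15 x [0.4323 0.4331 0.4493 0.472  0.4749] y [0.1927 0.1932 0.2061]
0.148 22 x [0.4268 0.4273 0.4469 0.4759 0.4784] y [0.1947 0.1952 0.2065]
   far pts: [np.int64(339), np.int64(357)] 0.0294
```

move_arm(increments=[{"grip": 0.65,"linear": [0,-0.05,0],"twist": 0},{"grip": 0.65,"linear": [0,-0.1,0],"twist": 0},{"grip": 0.65,"linear": [0,-0.12,0],"twist": 0},{"grip": 0.65,"linear": [0,0,0],"twist": 0},{"grip": 0.65,"linear": [0,0,0],"twist": 0}])

```text
clock: 17.95
eef_pos: [0.4503, 0.2175, 0.1972]
tool_rot: [-0.51, 0.465, -0.498, 0.525]
ft_force: [-0.2, -0.1, 0.1]
grip_width: 0.0298
```

```bash
cat >> h.py <<'E'
def bar2(c=(.450,.2155),zr=(.138,.176)):
    im,d=shot("side"); X=cloud("side",d); g=im.max(2)
    m=(g<62)&(X[...,2]>zr[0])&(X[...,2]<zr[1])&(np.hypot(X[...,0]-c[0],X[...,1]-c[1])<.055)
    n,l,st,_=cv2.connectedComponentsWithStats(m.astype(np.uint8)); i=1+np.argmax(st[1:,4]); p=X[l==i]
    a=cv2.minAreaRect((p[:,:2]*1000).astype(np.float32)); v=np.linalg.svd(p-p.mean(0),full_matrices=False)[2][0]; v*=np.sign(v[1])
    s=(p-p.mean(0))@v
    print("bar n",len(p),"mean",p.mean(0).round(4),"rect",np.round(a[0],1),np.round(a[1],1),"dir",v.round(3),"ang %.1f"%np.degrees(np.arctan2(v[1],v[0])),"len",np.ptp(s).round(3),"z pct",np.percentile(p[:,2],[5,50,95]).round(4))
    print(" ends z:",p[s<np.percentile(s,15)].mean(0).round(4),p[s>np.percentile(s,85)].mean(0).round(4))
E
python3 -W ignore - <<'E'
from h import *
bar2(); go((.45,.2155,.14),jaw=4.2)
E
```

```text
bar n 56 mean [0.4506 0.2022 0.1663] rect [450.4 211.5] [ 9.4 85.5] dir [-0.081  0.995  0.056] ang 94.7 len 0.086 z pct [0.1605 0.1674 0.1689]
 ends z: [0.4535 0.1706 0.1629] [0.4472 0.2443 0.1682]
at [0.4505 0.2176 0.1974] jaw 4.2 w 0.0301 F [-1.1  0.7  0.1] t 18.0 j6 1.97
[ 0.005  0.287 -0.017]
twist total -0.0 deg 0.00036836590150812754
```

The bar lies at 94.7° with its top near 0.167, so the lugs rest on the ledges and the basket is free. Next I come back down around the bar with the pads loosely closed.

move_arm(increments=[{"grip": 0.65,"linear": [0.003,0.1,-0.006],"twist": 0},{"grip": 0.65,"linear": [0.003,0.1,-0.006],"twist": 0},{"grip": 0.65,"linear": [0,0.06,-0.006],"twist": 0},{"grip": 0.65,"linear": [0,0.015,-0.003],"twist": 0},{"grip": 0.65,"linear": [0,0,0],"twist": 0}])

```text
clock: 18.5
eef_pos: [0.4477, 0.2143, 0.1379]
tool_rot: [-0.511, 0.465, -0.498, 0.524]
ft_force: [-0.4, 0.3, -0.5]
grip_width: 0.0295
```

```bash
python3 -W ignore - <<'E'
from h import *
go((.45,.2155,.142),jaw=4.7)
E
```

```text
at [0.4477 0.2143 0.1379] jaw 4.2 w 0.0295 F [-0.4  0.3 -0.5] t 18.5 j6 1.97
[-0.005 -0.02   0.013]
twist total -0.004 deg 0.5034465934364363
```

move_arm(increments=[{"grip": 0.65,"linear": [-0.005,-0.015,0.012],"twist": 0},{"grip": 0.86,"linear": [0,0,0],"twist": 0},{"grip": 0.86,"linear": [0,0,0],"twist": 0},{"grip": 0.86,"linear": [0,0,0],"twist": 0.05},{"grip": 0.86,"linear": [0,0,0],"twist": 0.05}])

```text
clock: 19.0
eef_pos: [0.4519, 0.2165, 0.1436]
tool_rot: [0.456, -0.516, 0.548, -0.475]
ft_force: [-0.9, 0.6, -0.5]
grip_width: 0.0121
```

```bash
python3 -W ignore - <<'E'
from h import *
go((.45,.2155,.142),jaw=-41); print(bot.get_obs()["ft_torque"])
E
```

```text
at [0.4519 0.2165 0.1436] jaw -7.7 w 0.0121 F [-0.9  0.6 -0.5] t 19.0 j6 2.17
[ 0.006  0.007 -0.009]
twist total 0.291 deg -33.34459158034801
[0.09077423 0.04478915 0.0296434 ]
```

move_arm(increments=[{"grip": 0.86,"linear": [0.005,0,-0.008],"twist": 0.05},{"grip": 0.86,"linear": [0,0,0],"twist": 0.05},{"grip": 0.86,"linear": [0,0,0],"twist": 0.05},{"grip": 0.86,"linear": [0,0,0],"twist": 0.05},{"grip": 0.86,"linear": [0,0,0],"twist": 0}])

```text
clock: 19.5
eef_pos: [0.4517, 0.2166, 0.1462]
tool_rot: [0.33, -0.603, 0.631, -0.36]
ft_force: [0.5, 1.1, 0.9]
grip_width: 0.0122
```

```bash
python3 -W ignore - <<'E'
from h import *
go((.45,.2155,.142),jaw=-41); print(bot.get_obs()["ft_torque"]); bar2()
E
```

```text
at [0.4517 0.2166 0.1462] jaw -31.6 w 0.0122 F [0.5 1.1 0.9] t 19.5 j6 2.59
[ 0.01   0.021 -0.005]
twist total 0.082 deg -9.403842766804729
[0.03686143 0.11856444 0.01869973]
bar n 69 mean [0.4405 0.1998 0.166 ] rect [440.6 201.3] [61.4 21.2] dir [0.208 0.97  0.122] ang 77.9 len 0.064 z pct [0.1574 0.1667 0.175 ]
 ends z: [0.4313 0.1746 0.1642] [0.4435 0.2234 0.1717]
```

move_arm(increments=[{"grip": 0.86,"linear": [0.006,0.015,-0.004],"twist": 0.04},{"grip": 0.86,"linear": [0,0.005,0],"twist": 0.04},{"grip": 0.86,"linear": [0,0,0],"twist": 0.03},{"grip": 0.86,"linear": [0,0,0],"twist": 0},{"grip": 0.86,"linear": [0,0,0],"twist": 0}])

```text
clock: 20.05
eef_pos: [0.4532, 0.2177, 0.1458]
tool_rot: [0.258, -0.639, 0.662, -0.296]
ft_force: [-1.2, 0.2, -0.5]
grip_width: 0.012
```

```bash
python3 -W ignore - <<'E'
from h import *
go((.45,.2155,.142),jaw=-41); print(bot.get_obs()["ft_torque"])
E
```

```text
at [0.4532 0.2177 0.1458] jaw -43.9 w 0.012 F [-1.2  0.2 -0.5] t 20.05 j6 2.81
[ 0.02   0.018 -0.005]
twist total -0.025 deg 2.9186467282682713
[-0.00751188  0.11259959  0.03847129]
```

move_arm(increments=[{"grip": 0.65,"linear": [0,0,0],"twist": 0},{"grip": 0.65,"linear": [0,0,0],"twist": 0},{"grip": 0.65,"linear": [0,-0.1,0],"twist": 0},{"grip": 0.65,"linear": [0,-0.15,0],"twist": 0},{"grip": 0.65,"linear": [0,0,0],"twist": 0}])

```text
clock: 20.55
eef_pos: [0.4495, 0.2177, 0.1962]
tool_rot: [0.26, -0.638, 0.661, -0.297]
ft_force: [0.7, 0.8, 0.1]
grip_width: 0.0301
```

```bash
python3 -W ignore - <<'E'
from h import *
bar2(zr=(.132,.172)); go((.45,.2155,.142),jaw=-41)
E
```

```text
bar n 105 mean [0.4498 0.2103 0.1578] rect [451.2 213.8] [92.9 11.2] dir [ 0.671  0.742 -0.007] ang 47.9 len 0.093 z pct [0.1518 0.1583 0.1623]
 ends z: [0.4247 0.1823 0.1579] [0.4765 0.2405 0.1573]
at [0.4485 0.2171 0.1942] jaw -43.6 w 0.0298 F [-0.   0.2  0.3] t 20.6 j6 2.80
[ 0.009  0.261 -0.002]
twist total -0.023 deg 2.627676606395198
```

The bar turned 46.5° and dropped about 6.5 mm level, matching the notches. Now I retreat clear and do the final checks.

move_arm(increments=[{"grip": 0.65,"linear": [0,-0.2,0],"twist": 0},{"grip": 0.65,"linear": [0,-0.2,0],"twist": 0},{"grip": 0.65,"linear": [0,-0.1,0],"twist": 0},{"grip": 0.65,"linear": [0,0,0],"twist": 0},{"grip": 0.65,"linear": [0,0,0],"twist": 0}])

```text
clock: 21.1
eef_pos: [0.44, 0.2168, 0.2907]
tool_rot: [0.266, -0.637, 0.662, -0.292]
ft_force: [-0.1, -0.3, -0.7]
grip_width: 0.0299
```

```bash
python3 -W ignore - <<'E'
from h import *
bar2(zr=(.132,.172)); go()
a=cv2.imread("pics/side0.png"); b=np.load("last_side.npz")["im"]
for nm,(u,v,w,h) in {"dropper":(216,245,26,50),"vial":(248,292,22,32),"wash":(220,155,26,48),"rightbin+can":(362,270,55,60)}.items():
    t=a[v:v+h,u:u+w]; r=cv2.matchTemplate(b[v-10:v+h+10,u-10:u+w+10],t,cv2.TM_CCOEFF_NORMED); _,s,_,l=cv2.minMaxLoc(r); print(nm,"shift px",l[0]-10,l[1]-10,"score %.2f"%s)
E
```

```text
bar n 101 mean [0.4497 0.2098 0.1578] rect [451.3 213.5] [92.2 10.1] dir [ 0.678  0.735 -0.002] ang 47.3 len 0.092 z pct [0.1515 0.1582 0.1625]
 ends z: [0.4243 0.1827 0.1575] [0.4766 0.2387 0.1576]
at [0.4399 0.2167 0.2905] jaw -43.5 w 0.0298 F [-0.1  0.5  0.5] t 21.15 j6 2.81
dropper shift px 0 0 score 0.88
vial shift px 0 0 score 0.80
wash shift px 0 0 score 0.75
rightbin+can shift px 0 0 score 1.00
```

```bash
python3 -c "
from workcell import bot
print(bot.job_done())"
```

```text
the job is handed in; nothing more can be done
None
```

The basket hangs in the bayonet collar with its lugs in the locking notches, and the job is handed in at about 21 s of the 64 s allowed.

**What I did**
- I tilted the left bin to its stop by pressing its pull bar down, then gripped the leaning basket by its cross-bar. The first grip caught only the top edge of the bar, probably because the gripper fouled the cabinet roof. I opened, recentred and gripped again.
- The basket came out leaning about 42° in the pads. I set it on clear bench, pushed it upright and regripped it.
- I lowered it down the slot mouths and let go. The bar lay at 94.7° (target 94.2°), with its top at about 167 mm (expected 166 mm).
- I turned it clockwise with loosely closed pads.

**Last checks**
- **Locking:** the bar turned about 47° (expected 45°) and dropped about 6.5 mm (expected 6 mm). Both ends are level within 1 mm, and the gripper is well above it. Only the bar could be measured, so I did not see the lugs in their notches directly.
- **Height:** the bar's top reads 162 mm (expected 160 mm), which is within the camera's error.
- **Bystanders:** the dropper bottle, vial, wash bottle and right bin with its can all show zero pixel shift. Match scores for the first three were only 0.75–0.88, perhaps because the arm's shadow fell differently.

**What did not go as planned**
- Contact with the roof and bench left the tool leaning by 2–5°, and I could not remove that. It still went into the collar without measurable force.
- At the first contact near the cabinet roof I read 12 N. Forces were read only at the end of each move, so a brief higher peak there would not have shown.

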